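# Load a pump into the bench test station and shut its guard

## Robot

A 6-joint arm with a two-finger parallel gripper is mounted at the origin on the work surface. World frame = base frame: x ahead of the robot, y to its left, z up, the work surface at z = 0. Lengths are in m, angles in degrees, forces in N, time in s.
With the tool pointing down it reaches from about 0.3 to 0.75 m from the base axis. Payload 8.5 kg.
Tool frame: the origin (TCP) lies at the very end of the fingers, on their centre line; the grasp point (between the pads) lies 19 mm behind it; z points along the fingers, y is the line along which they close (so a half turn about z gives the same grasp; the last joint's range is limited). The gripper opens to 88 mm and grips with 3 to 60 N. Pads are 18 mm wide; open, the fingers measure 123 mm over their backs; the gripper's body (75 mm by 187 mm) begins 45 mm behind the grasp point.
Start: joints at [55.044, 21.807, 74.336, -0, 83.858, -12.336], TCP at [0.212, 0.508, 0.215] pointing down, gripper open.
Joint ranges: [-178.18, 178.18], [-50.72, 133.34], [12.68, 142.11], [-81.47, 261.47], [9.98, 163.14], [-165.26, 165.26]. Speed limits (degrees/s): [136.94, 136.94, 180, 180, 180, 180].

## Interface

Orientations are given as [roll, pitch, yaw] about the fixed x, y, z axes, in that order (R = Rz(yaw) Ry(pitch) Rx(roll)).
In Python, from workcell import robot, cams gives the robot as it stands.
- The arm moves only by the tool send_rows, never from a script. Its argument "targets" is a list of rows, each a list of 7 numbers: the shift along the tool's x, y, z in mm, then the turn, a rotation vector about the tool's x, y, z in rad, then the closure, from 0 (fully open) to 1 (shut). A call has 1 to 5 rows; each row is the pose to reach, as a shift and turn from the pose commanded when the call began, along the tool's axes at that moment; what a row does not reach only later rows make up. A row lasts 1/12 s, in which the tool goes at most 41.7 mm and 7.16 degrees, less where a joint would pass 70% of its speed; a pose out of reach is approached as far as the arm can. A call with a gripper value outside its range is refused whole. The fingers move at their own pace and stop on an object; "newtons" is the grip in N (left out, the last holds). Time passes only in rows, so rows that repeat a pose let the fingers close. It gives the time, the measured TCP pose, the force, the opening and the grip force at its end, in the units of the state.
- robot.get_obs(): the state, without advancing time (a new reading comes with each control period).
- cams.capture(name): name is "scene" or "top"; returns the picture (480x640x3 uint8, blue, green, red); there is no depth.
- cams.get_calibration(name): a dict with "intrinsics" (3x3 intrinsics, pixels), "world_to_cam" (4x4, takes a point from world to camera coordinates). Camera axes: x right, y up, looking along -z (the intrinsics and any distortion apply to the point x, -y, -z); pixel columns grow to the right and rows downward; lengths in m; the calibration is good to about 2 mm. A picture is of the moment at which its call begins. get_calibration takes no time and is no camera call.
- robot.hand_in(): hands the job in; it is judged then, once.
The state is a dict: "clock": time; "q": joint angles; "joint_vel": joint speeds; "joint_torque": joint torques, N m; "tool_pos": TCP position; "eef_rot": TCP orientation; "wrist_force": force on the tool from outside, world axes, zero at the start; "moment": the same for the moment, N m; "grip_width": opening from 0.0 (shut) to 1.0 (fully open); "gripper_force": force on a finger pad.
Only numpy, scipy, OpenCV 4.12 (cv2) and the standard library are available. Lean on these libraries where they do the work, as an engineer would, in place of code of your own. Each camera call takes 0.05 s, during which the arm holds its last target. There are 200 camera calls.

## Task

Pull the test station's clear drop-down guard with the red bar all the way down, then set the blue pump (do not drop it) upright in the middle of the round pad inside, turned so that its white plug points straight at the green contact block. Let go of it and push the guard back up until it is fully shut, with the pump still in place; keep the other things on the bench where they are.

Things in the scene. Friction and masses are not known exactly. Their poses are not given: they have to be found in the camera images.
- station: Fixed test station, its place and yaw vary. Origin on the bench under the middle of the guard's hinge; +x to its rear, +y left, z up. Grey base 20 mm thick, x -25 to 220 mm, 270 mm wide. White rear housing: x 145 to 220 mm, up to z 85 mm. White side cheeks (inner faces at y +-122 mm) slope up at 45 degrees from x 12 mm to z 85 mm at x 70 mm, then level.
- guard (a joint): Hinge angle of the guard, rad: 0 fully shut (guard leaning back 45 degrees over the inside), 0.785 upright, 1.571 fully down (leaning 45 degrees outwards, towards the station's -x). It stays where it is left; moving it takes about 3 N at the bar. May start ajar.
- guard_hinge (a point): Middle of the guard's hinge line, 25 mm above the bench; the line runs along the station's y. The guard is a clear panel 5 mm thick (7 mm at its yellow frame), 236 mm wide, reaching to 140 mm from the hinge line. Its axes turn with the guard and agree with the station's when it is shut.
- guard_handle (a point): Middle of the guard's red pull bar: a round bar 12 mm thick and 140 mm long, parallel to the hinge line and 172 mm from it, in the panel's plane, held by an arm at each end; 26 mm free space between bar and panel. Height 147 mm when shut and when fully down, 197 mm when upright.
- pad (a point): Centre of the flat round pad (black with a white rim, 68 mm across, flush with the base, 20 mm above the bench), 85 mm behind the hinge line. Axes as the station's. A green line runs from it to the contact block.
- contact (a point): The point where the tip of the plug belongs: 38 mm behind the pad's centre along the station's +x, 34 mm above the bench. The green contact block (30 mm wide, 25 mm high above the base) stands with its face 8 mm further back, at 131 mm behind the hinge line.
- pump: The pump, loose: blue upright cylinder 56 mm across, 40 mm high, 0.25 kg, with a copper rim at its foot and a white plug on its +x side; a white stripe on the black top points to the plug. Origin in the centre of its underside, z up. Its yaw and place vary.
- plug (a point): Middle of the pump's plug's outer face, 38 mm from the pump's axis, 14 mm above its underside. The plug is 16 mm wide, 12 mm high and stands out 10 mm.
- cleaner: Bystander: white cleaner bottle, 48 mm across, 140 mm high; origin under its centre.
- paste_jar: Bystander: yellow jar, 48 mm across, 55 mm high; origin under its centre.
- heatsink: Bystander: aluminium heat sink 40 x 40 mm, 32 mm high; origin under its centre.
- screwdriver: Bystander: green-handled screwdriver 190 mm long, about 30 mm thick, lying along its x.
- drive: Bystander: flat metal drive 100 x 70 x 14 mm lying on the bench; origin under its centre.
- fan: Bystander: square black case fan 80 x 80 x 25 mm lying on the bench; origin under its centre.
Not all that is in view belongs to the job. What is shaped like the pump but pink is not meant.

How it is judged:
By the outcome, as a careful person would: the job done as asked, in the order asked, and still so for the second after the job is handed in, with the robot touching nothing.
It also fails if it takes over 72 s, if anything falls off the work surface, if the arm or the gripper's body presses on something with over 40 N, if the wrist force passes 120 N, or if a joint passes its speed limit or range.

## Working session

There is one attempt and no reset: what is moved stays moved. The work goes in short steps, Python scripts to look and compute and a tool call to move; the robot and the scene stay as the last step left them, time stands still between calls to the robot, and variables do not carry over. Pictures are saved under pics/ and viewed, at most 10 in all, crops included, and the job is handed in when it is done.

Besides the shell and the picture viewer there is one more tool, called after ">>>" as name(argument=value, ...), one argument or row to a line, values as JSON. send_rows: Moves the arm, as the interface text tells. Its arguments: {"type":"object","properties":{"targets":{"type":"array","items":{"type":"array","items":{"type":"number"}}},"newtons":{"type":"number"}},"required":["targets"]}

```bash
ls && mkdir -p pics && python3 - <<'E'
from workcell import robot, cams
import cv2
for n in ("scene","top"):
    im=cams.capture(n); cv2.imwrite(f"pics/{n}0.png",im)
    c=cams.get_calibration(n); print(n,c)
print(robot.get_obs())
E
```

```text
pics
scene {'intrinsics': array([[585.3295654 ,   0.        , 332.20424766],
       [  0.        , 585.3295654 , 245.19550235],
       [  0.        ,   0.        ,   1.        ]]), 'world_to_cam': array([[-0.87638367,  0.4814337 , -0.01316293,  0.4473231 ],
       [-0.29460396, -0.51426414,  0.80544454,  0.06261071],
       [ 0.38099892,  0.70975629,  0.59252496, -1.5074372 ],
       [ 0.        ,  0.        ,  0.        ,  1.        ]])}
top {'intrinsics': array([[531.81377151,   0.        , 324.63760713],
       [  0.        , 531.81377151, 242.764162  ],
       [  0.        ,   0.        ,   1.        ]]), 'world_to_cam': array([[ 0.03008648, -0.99944431, -0.01434843,  0.01337963],
       [ 0.98774823,  0.02752913,  0.15360854, -0.53080233],
       [-0.15312818, -0.01879418,  0.9880276 , -1.08053311],
       [ 0.        ,  0.        ,  0.        ,  1.        ]])}
{'clock': 0.1, 'q': array([ 5.50434579e+01,  2.18378745e+01,  7.43782243e+01, -1.81831917e-04,
        8.38576362e+01, -1.23351208e+01]), 'joint_vel': array([ 0.03405024, -0.06435422, -0.02062065,  0.02529926,  0.03526741,
       -0.15003711]), 'joint_torque': array([ 4.21026314e-03, -4.38649142e+01, -2.24912721e+01,  7.15304841e-02,
        3.42486240e-02, -7.69952567e-05]), 'tool_pos': array([0.2113893 , 0.50745879, 0.21400542]), 'eef_rot': array([-1.79927929e+02, -1.55753630e-02,  1.57378589e+02]), 'wrist_force': array([0.12255957, 0.04856838, 0.04897026]), 'moment': array([-0.01760172, -0.01289156, -0.02439805]), 'gripper_force': 0.0, 'grip_width': 0.9986742625508377}
```

View pics/scene0.png

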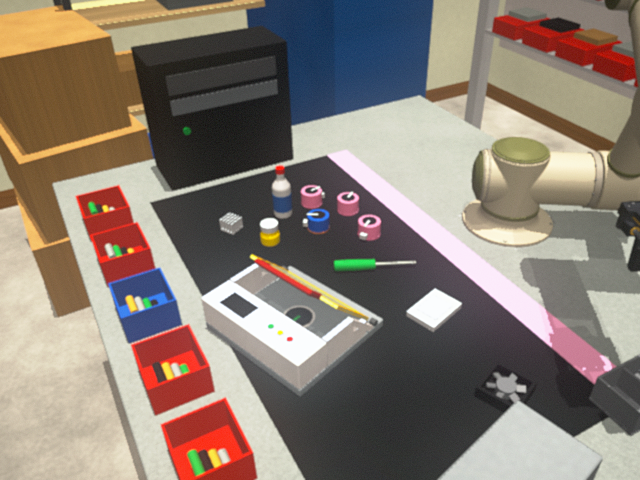

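View pics/top0.png

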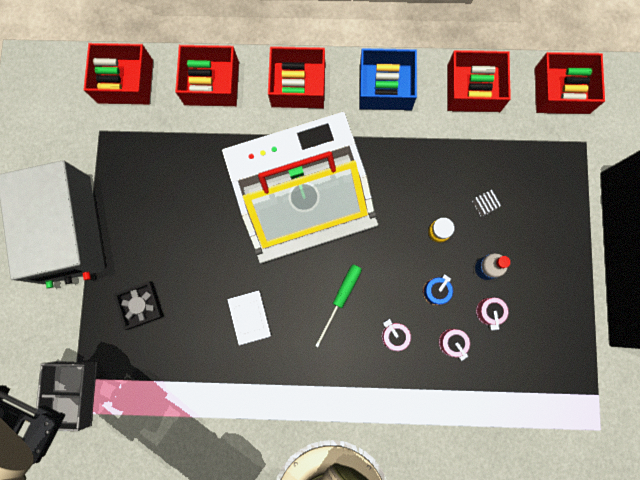

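The scene view shows the station at about (300,320) and the blue pump at (318,221). In the top view the pad is at about (304,197), the green block (295,173), the red bar (297,168), the base front corners (260,262) and (377,225), and the blue pump (439,291) with its plug towards (447,280).

```bash
cat > h.py <<'E'
import numpy as np, cv2
from workcell import robot, cams
from scipy.spatial.transform import Rotation as Ro
def cal(n):
    c=cams.get_calibration(n); return np.array(c["intrinsics"]),np.array(c["world_to_cam"])
def ray(n,uv):
    K,T=cal(n); p=np.linalg.inv(K)@[uv[0],uv[1],1]; d=T[:3,:3].T@(p*[1,-1,-1]); return -T[:3,:3].T@T[:3,3],d/np.linalg.norm(d)
def onz(n,uv,z):
    o,d=ray(n,uv); return o+d*(z-o[2])/d[2]
def proj(n,P):
    K,T=cal(n); q=(T[:3,:3]@np.asarray(P)+T[:3,3])*[1,-1,-1]; q=K@q; return q[:2]/q[2]
def two(uv1,uv2):  # scene, top
    o1,d1=ray("scene",uv1); o2,d2=ray("top",uv2)
    s=np.linalg.lstsq(np.c_[d1,-d2],o2-o1,rcond=None)[0]; a=o1+s[0]*d1;b=o2+s[1]*d2
    return (a+b)/2,np.linalg.norm(a-b)
def mask(im,lo,hi,box):
    m=cv2.inRange(cv2.cvtColor(im,cv2.COLOR_BGR2HSV),np.array(lo),np.array(hi)); o=np.zeros_like(m); x0,y0,x1,y1=box
    o[y0:y1,x0:x1]=m[y0:y1,x0:x1]; return o
def cen(m):
    y,x=np.nonzero(m); return np.array([x.mean(),y.mean()]),len(x)
E
python3 - <<'E'
from h import *
t=cv2.imread("pics/top0.png"); s=cv2.imread("pics/scene0.png")
np.set_printoptions(precision=4,suppress=True)
# pump
m=mask(t,(100,130,60),(125,255,255),(415,265,465,315)); cs,_=cv2.findContours(m,0,1); c=max(cs,key=cv2.contourArea)
(e,ax,an)=cv2.fitEllipse(cv2.convexHull(c)); print("pump ell",e,ax, onz("top",e,.04),onz("top",e,.03))
w=mask(t,(0,0,150),(180,70,255),(425,268,460,305)); print(cen(w)); y,x=np.nonzero(w); 
pts=np.c_[x,y].astype(float); print(pts.min(0),pts.max(0)); P=np.array([onz("top",p,.04) for p in pts])[:,:2]; 
_,_,V=np.linalg.svd(P-P.mean(0)); print("stripe dir",V[0],np.degrees(np.arctan2(V[0][1],V[0][0])),P.mean(0))
# red bar
for n,im,box in(("top",t,(250,145,345,195)),("scene",s,(240,250,360,320))):
    r=cv2.inRange(im,(0,0,110),(70,70,255)); o=np.zeros_like(r);o[box[1]:box[3],box[0]:box[2]]=r[box[1]:box[3],box[0]:box[2]]
    cs,_=cv2.findContours(o,0,1); c=max(cs,key=cv2.contourArea); print(n,"bar",cv2.minAreaRect(c),cv2.boxPoints(cv2.minAreaRect(c)).tolist())
    g=mask(im,(45,100,60),(80,255,255),(280,160,320,190) if n=="top" else (270,290,330,340)); print("green",cen(g) if g.any() else 0)
a=cv2.resize(t[100:275,210:390],None,fx=4,fy=4,interpolation=cv2.INTER_CUBIC)
cv2.imwrite("pics/c1.png",a[:600]); 
b=cv2.resize(s[240:400,195:390],None,fx=4,fy=4,interpolation=cv2.INTER_CUBIC); cv2.imwrite("pics/c2.png",b[:600])
E
```

```text
pump ell (438.84259033203125, 290.47723388671875) (26.804306030273438, 27.682544708251953) [ 0.4368 -0.2112  0.04  ] [ 0.4375 -0.2132  0.03  ]
(array([444.2933, 281.9733]), 75)
[439. 274.] [450. 291.]
stripe dir [-0.8867  0.4624] 152.46024371437585 [ 0.4548 -0.2226]
top bar ((297.0254821777344, 171.96217346191406), (20.280868530273438, 76.89353942871094), 72.59729766845703) [[257.3056945800781, 173.7847900390625], [330.6795349121094, 150.78701782226562], [336.7452697753906, 170.13955688476562], [263.3714294433594, 193.1373291015625]]
green (array([295.7636, 171.2818]), 110)
scene bar ((286.5141296386719, 278.12591552734375), (73.41651916503906, 5.5772223472595215), 30.465545654296875) [[253.46014404296875, 261.9176940917969], [256.28790283203125, 257.1105041503906], [319.568115234375, 294.3341369628906], [316.7403564453125, 299.1413269042969]]
green (array([285.3043, 321.1304]), 23)
```

View pics/c1.png

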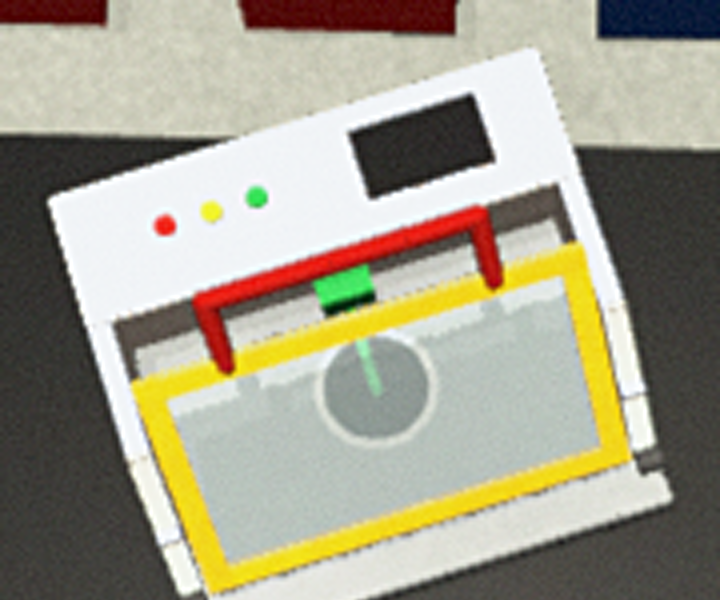

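View pics/c2.png

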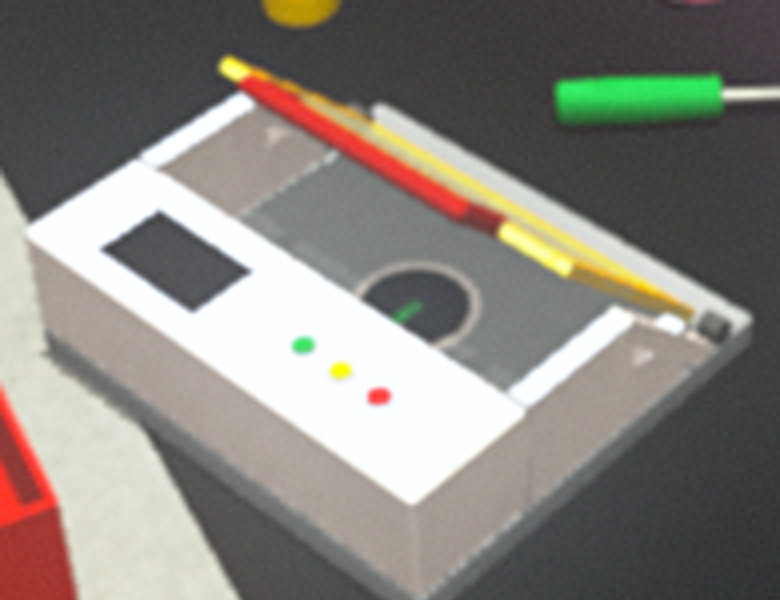

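The crops show the guard shut or slightly ajar. In full-picture pixels, the pad centre is at top (304.2,197), the bar ends at top (259.5,175) and (331.5,153), the housing's rear corners at top (222.5,150) and (344.5,112.5), and the bar in scene runs from (256,261) to about (317,296).

```bash
python3 - <<'E'
from h import *
np.set_printoptions(precision=4,suppress=True)
t=cv2.imread("pics/top0.png"); s=cv2.imread("pics/scene0.png")
yaw=lambda a,b: np.degrees(np.arctan2(*(a-b)[1::-1]))-90
pad=onz("top",(304.2,197),.02); print("pad",pad)
L=onz("top",(222.5,150),.085);R=onz("top",(344.5,112.5),.085); print("housing",L,R,yaw(L,R),np.linalg.norm(L-R))
L2,e=two((296+2,366),(222.5,150)); 
# scene: housing rear corners  zoomed (28,235)=y- side ; (412,505)= front? 
c=[two((195+28/4,240+235/4),(344.5,112.5)),two((195+412/4,240+503/4),(222.5,150))]; print(c)
g=mask(t,(45,100,60),(80,255,255),(280,160,320,190)); 
top=onz("top",(210+345/4,100+281/4),.045); print("block top mid",top, "expected dist from pad ~.0535?", np.linalg.norm((top-pad)[:2]))
A=onz("top",(259.3,174.8),.147);B=onz("top",(331.8,152.8),.147);print("bar z147",A,B,yaw(A,B),np.linalg.norm(A-B))
# front edge of base
A=onz("top",(260,262),.02);B=onz("top",(377,225),.02);print("front",A,B,yaw(A,B),np.linalg.norm(A-B))
y=np.radians(16.5)
for yd in (15.5,16.5,17.5):
  y=np.radians(yd); X=np.array([np.cos(y),np.sin(y),0]);Y=np.array([-np.sin(y),np.cos(y),0]); H=pad-.085*X; H[2]=.025
  for th in (0,.05,.1,.15,.2,.3):
    a=np.pi/4+th; bar=H+.172*(np.cos(a)*X+np.sin(a)*np.array([0,0,1]))
    print(yd,th,bar,[proj(n,bar+k*Y).round(1).tolist() for n in("top","scene") for k in(.07,-.07)])
E
```

```text
pad [0.6331 0.0767 0.02  ]
housing [0.7134 0.247  0.085 ] [ 0.8019 -0.0055  0.085 ] 19.310884781623542 0.2675993756635721
[(array([ 0.8019, -0.0049,  0.0815]), np.float64(0.002987413321248842)), (array([0.7134, 0.2478, 0.0831]), np.float64(0.0013290033286907177))]
block top mid [0.6855 0.0944 0.045 ] expected dist from pad ~.0535? 0.055295223561361705
bar z147 [0.6443 0.1581 0.147 ] [0.6924 0.0181 0.147 ] 18.970165802513392 0.148095979765444
front [0.4879 0.1663 0.02  ] [ 0.5754 -0.0826  0.02  ] 19.357341387799067 0.26377426227935624
15.5 0 [0.6684 0.0865 0.1466] [[261.6, 172.2], [331.2, 155.5], [304.8, 294.7], [256.8, 261.3]]
15.5 0.05 [0.6624 0.0849 0.1525] [[261.9, 174.4], [332.0, 157.5], [307.2, 290.6], [259.0, 257.5]]
15.5 0.1 [0.6561 0.0831 0.1582] [[262.3, 176.7], [332.8, 159.7], [309.7, 286.6], [261.4, 253.8]]
15.5 0.15 [0.6496 0.0813 0.1634] [[262.7, 179.3], [333.6, 162.2], [312.4, 282.6], [263.9, 250.2]]
15.5 0.2 [0.6428 0.0794 0.1684] [[263.2, 182.1], [334.5, 164.9], [315.1, 278.8], [266.5, 246.6]]
15.5 0.3 [0.6285 0.0755 0.1771] [[264.3, 188.2], [336.4, 170.8], [320.9, 27
[... 485 characters left out ...]
8.5], [266.0, 246.9]]
16.5 0.3 [0.6286 0.0754 0.1771] [[264.5, 188.8], [336.3, 170.2], [321.3, 271.1], [271.4, 240.1]]
17.5 0 [0.6681 0.0877 0.1466] [[261.3, 173.5], [330.3, 154.5], [306.2, 294.3], [256.2, 262.1]]
17.5 0.05 [0.6621 0.0859 0.1525] [[261.7, 175.7], [331.1, 156.5], [308.5, 290.2], [258.4, 258.3]]
17.5 0.1 [0.6559 0.0839 0.1582] [[262.1, 178.0], [332.1, 158.7], [311.0, 286.2], [260.7, 254.5]]
17.5 0.15 [0.6494 0.0819 0.1634] [[262.7, 180.6], [333.0, 161.1], [313.5, 282.2], [263.1, 250.8]]
17.5 0.2 [0.6427 0.0797 0.1684] [[263.3, 183.3], [334.0, 163.7], [316.2, 278.3], [265.6, 247.2]]
17.5 0.3 [0.6286 0.0753 0.1771] [[264.7, 189.4], [336.2, 169.6], [321.8, 270.8], [271.0, 240.4]]
```

```bash
cat >> h.py <<'E'
YW=19.3; y_=np.radians(YW); X=np.array([np.cos(y_),np.sin(y_),0]); Y=np.array([-np.sin(y_),np.cos(y_),0]); Z=np.array([0,0,1.])
PAD=np.array([.6331,.0767,.02]); H=PAD-.085*X; H[2]=.025
def bar(a): return H+.172*(np.cos(np.radians(a))*X+np.sin(np.radians(a))*Z)
def plan(wps,p=None,yaw=None):
    """wps: (pos, yaw, closure, rows or None); tool down; prints calls of <=5 rows"""
    o=robot.get_obs()
    if p is None: p=o["tool_pos"].copy(); yaw=o["eef_rot"][2]
    rows=[]; cp=np.array(p,float); cy=yaw
    for w in wps:
        q=np.array(w[0],float); dy=(w[1]-cy+180)%360-180
        n=w[3] if len(w)>3 and w[3] else max(1,int(np.ceil(max(np.linalg.norm(q-cp)/.040,abs(dy)/7))))
        rows+=[(cp+(q-cp)*i/n,cy+dy*i/n,w[2]) for i in range(1,n+1)]; cp=q;cy=cy+dy
    sp,sy=np.array(p,float),yaw
    for k in range(0,len(rows),5):
        R0=Ro.from_euler("xyz",[180,0,sy],degrees=True); out=[]
        for P,yw,c in rows[k:k+5]:
            d=R0.inv().apply(P-sp)*1000; rv=(R0.inv()*Ro.from_euler("xyz",[180,0,yw],degrees=True)).as_rotvec()
            out.append([int(round(v)) for v in d]+[0,0,round(float(rv[2]),3),c])
        print(str(out).replace(" ",""))
        # simulated end pose with rounding
        e=out[-1]; sp=sp+R0.apply(np.array(e[:3])/1000); sy=sy-np.degrees(e[5])
E
python3 - <<'E'
from h import *
b=bar(45); print(b, bar(135))
plan([(b+[0,0,.09],109.3,0),(b+[0,0,-.014],109.3,0,4)])
E
```

```text
[0.66766422 0.08880422 0.14662237] [0.43808961 0.00840833 0.14662237]
[[-36,-13,-1,0,0,0.052,0],[-73,-26,-3,0,0,0.105,0],[-109,-40,-4,0,0,0.157,0],[-146,-53,-6,0,0,0.21,0],[-182,-66,-7,0,0,0.262,0]]
[[-38,-3,-1,0,0,0.053,0],[-77,-7,-3,0,0,0.105,0],[-116,-10,-4,0,0,0.158,0],[-154,-13,-6,0,0,0.21,0],[-193,-16,-7,0,0,0.262,0]]
[[-38,6,-2,0,0,0.053,0],[-76,13,-3,0,0,0.105,0],[-114,20,-4,0,0,0.158,0],[-152,27,-6,0,0,0.21,0],[-190,33,-7,0,0,0.263,0]]
[[-35,17,-2,0,0,0.052,0],[-35,17,24,0,0,0.052,0],[-35,17,50,0,0,0.052,0],[-35,17,76,0,0,0.052,0],[-35,17,102,0,0,0.052,0]]
```

>>> send_rows(
  targets=[
    [-36,-13,-1,0,0,0.052,0],
    [-73,-26,-3,0,0,0.105,0],
    [-109,-40,-4,0,0,0.157,0],
    [-146,-53,-6,0,0,0.21,0],
    [-182,-66,-7,0,0,0.262,0],
  ],
)

```text
clock: 0.52
tool_pos: [0.3551, 0.3753, 0.2215]
eef_rot: [-180.0, -0.0, 142.2]
wrist_force: [0.7, 0.7, 0.1]
grip_width: 0.999
gripper_force: 0.0
```

>>> send_rows(
  targets=[
    [-38,-3,-1,0,0,0.053,0],
    [-77,-7,-3,0,0,0.105,0],
    [-116,-10,-4,0,0,0.158,0],
    [-154,-13,-6,0,0,0.21,0],
    [-193,-16,-7,0,0,0.262,0],
  ],
)

```text
clock: 0.93
tool_pos: [0.4982, 0.2447, 0.2285]
eef_rot: [-180.0, -0.0, 127.2]
wrist_force: [0.7, 0.8, 0.3]
grip_width: 0.997
gripper_force: 0.0
```

>>> send_rows(
  targets=[
    [-38,6,-2,0,0,0.053,0],
    [-76,13,-3,0,0,0.105,0],
    [-114,20,-4,0,0,0.158,0],
    [-152,27,-6,0,0,0.21,0],
    [-190,33,-7,0,0,0.263,0],
  ],
)

```text
clock: 1.35
tool_pos: [0.6398, 0.1137, 0.2353]
eef_rot: [-180.0, -0.0, 112.1]
wrist_force: [0.7, 0.9, -0.5]
grip_width: 0.999
gripper_force: 0.0
```

>>> send_rows(
  targets=[
    [-35,17,-2,0,0,0.052,0],
    [-35,17,-2,0,0,0.052,0],
    [-35,17,-2,0,0,0.052,0],
  ],
)

```text
clock: 1.6
tool_pos: [0.6685, 0.0877, 0.236]
eef_rot: [-179.9, -0.0, 109.2]
wrist_force: [-0.6, 0.8, 0.3]
grip_width: 1.003
gripper_force: 0.0
```

```bash
python3 - <<'E'
from h import *
o=robot.get_obs(); print(o["clock"],o["tool_pos"],o["eef_rot"],o["q"])
b=bar(45); plan([(b+[0,0,-.014],109.3,0,4)])
s=cams.capture("scene"); cv2.imwrite("pics/s3.png",cv2.resize(s[180:400,170:430],None,fx=2.5,fy=2.5))
E
```

```text
1.6 [0.66849205 0.08772792 0.23597854] [-1.79892595e+02 -4.51876559e-02  1.09176985e+02] [-2.56099794e+00  3.45018601e+01  4.89742991e+01  2.21021088e-03
  9.66403437e+01 -2.17377719e+01]
[[0,0,26,0,0,-0.001,0],[1,0,52,0,0,-0.001,0],[1,0,78,0,0,-0.002,0],[1,0,103,0,0,-0.002,0]]
```

View pics/s3.png

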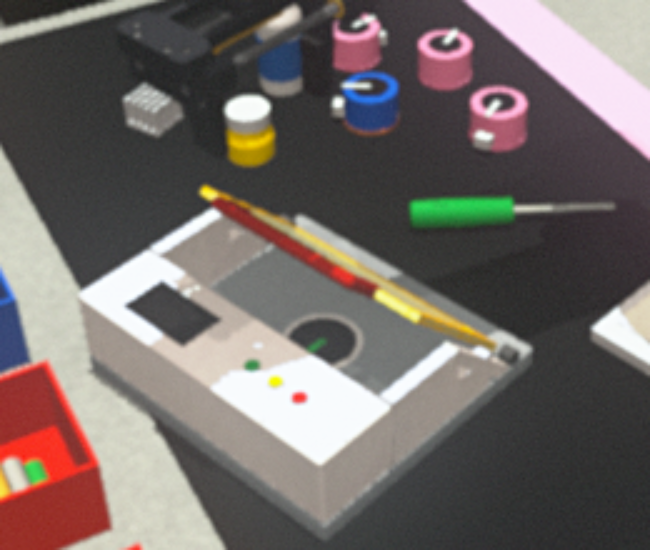

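The picture shows the gripper above and in front of the bar, with the guard untouched (bar middle near crop (300,245)). I'll descend and close on the bar.

>>> send_rows(
  targets=[
    [0,0,30,0,0,0,0],
    [0,0,60,0,0,0,0],
    [0,0,85,0,0,0,0],
    [0,0,103,0,0,0,0],
    [0,0,103,0,0,0,0],
  ],
)

```text
clock: 2.07
tool_pos: [0.665, 0.0908, 0.1308]
eef_rot: [-179.6, -0.2, 109.4]
wrist_force: [0.5, 0.6, -0.3]
grip_width: 1.001
gripper_force: 0.0
```

>>> send_rows(
  targets=[
    [0,0,0,0,0,0,1],
    [0,0,0,0,0,0,1],
    [0,0,0,0,0,0,1],
    [0,0,0,0,0,0,1],
    [0,0,0,0,0,0,1],
  ],
  newtons=10,
)

```text
clock: 2.48
tool_pos: [0.668, 0.0894, 0.1356]
eef_rot: [179.9, 0.0, 109.3]
wrist_force: [0.4, 0.5, 0.2]
grip_width: 0.645
gripper_force: 0.0
```

>>> send_rows(
  targets=[
    [0,0,0,0,0,0,1],
    [0,0,0,0,0,0,1],
    [0,0,0,0,0,0,1],
    [0,0,0,0,0,0,1],
    [0,0,0,0,0,0,1],
  ],
)

```text
clock: 2.9
tool_pos: [0.6678, 0.0893, 0.1345]
eef_rot: [-180.0, -0.0, 109.3]
wrist_force: [-0.0, 0.4, 0.7]
grip_width: 0.268
gripper_force: 0.0
```

```bash
python3 - <<'E'
from h import *
o=robot.get_obs(); p=o["tool_pos"]; print(o["clock"],p,o["wrist_force"],o["grip_width"])
off=p-bar(45); print(off)
plan([(bar(45+4.5*i)+off,109.3,1,1) for i in range(1,21)])
E
```

```text
2.9 [0.66775639 0.08925433 0.13450604] [-0.01105431  0.35612306  0.70186156] 0.2680182184740402
[ 9.21687138e-05  4.50112640e-04 -1.21163301e-02]
[[0,-10,-9,0,0,0.0,1],[0,-21,-18,0,0,0.0,1],[0,-32,-25,0,0,0.0,1],[0,-44,-32,0,0,0.0,1],[0,-56,-37,0,0,0.0,1]]
[[0,-12,-5,0,0,0.0,1],[0,-25,-9,0,0,0.0,1],[0,-39,-11,0,0,0.0,1],[0,-52,-13,0,0,0.0,1],[0,-66,-13,0,0,0.0,1]]
[[0,-13,0,0,0,0.0,1],[0,-27,2,0,0,0.0,1],[0,-40,4,0,0,0.0,1],[0,-53,8,0,0,0.0,1],[0,-65,13,0,0,0.0,1]]
[[0,-13,5,0,0,0.0,1],[0,-24,12,0,0,0.0,1],[0,-36,19,0,0,0.0,1],[0,-46,28,0,0,0.0,1],[0,-56,37,0,0,0.0,1]]
```

Fingers are still closing (opening 0.268); I'll finish closing, then follow the first quarter of the arc.

>>> send_rows(
  targets=[
    [0,0,0,0,0,0,1],
    [0,0,0,0,0,0,1],
    [0,0,0,0,0,0,1],
    [0,0,0,0,0,0,1],
  ],
)

```text
clock: 3.23
tool_pos: [0.6677, 0.0893, 0.1345]
eef_rot: [-180.0, -0.0, 109.3]
wrist_force: [-0.3, 0.4, 0.4]
grip_width: 0.009
gripper_force: 0.0
```

>>> send_rows(
  targets=[
    [0,-10,-9,0,0,0.0,1],
    [0,-21,-18,0,0,0.0,1],
    [0,-32,-25,0,0,0.0,1],
    [0,-44,-32,0,0,0.0,1],
    [0,-56,-37,0,0,0.0,1],
  ],
)

```text
clock: 3.65
tool_pos: [0.614, 0.0704, 0.173]
eef_rot: [179.9, 0.0, 109.3]
wrist_force: [-0.1, 0.7, 0.1]
grip_width: 0.003
gripper_force: 0.0
```

The gripper shut on nothing, so the bar wasn't where I expected. I'll look.

```bash
python3 - <<'E'
from h import *
s=cams.capture("scene");t=cams.capture("top"); cv2.imwrite("pics/s4.png",s);cv2.imwrite("pics/t4.png",t)
a=cv2.resize(s[170:390,180:380],(400,440)); b=cv2.resize(t[100:320,200:400],(400,440)); cv2.imwrite("pics/c4.png",np.hstack([a,b]))
print(robot.get_obs()["tool_pos"], proj("top",robot.get_obs()["tool_pos"]),proj("scene",robot.get_obs()["tool_pos"]))
E
```

```text
[0.61390552 0.07031478 0.1735313 ] [302.97354172 187.60642794] [301.32648202 252.84043794]
```

View pics/c4.png

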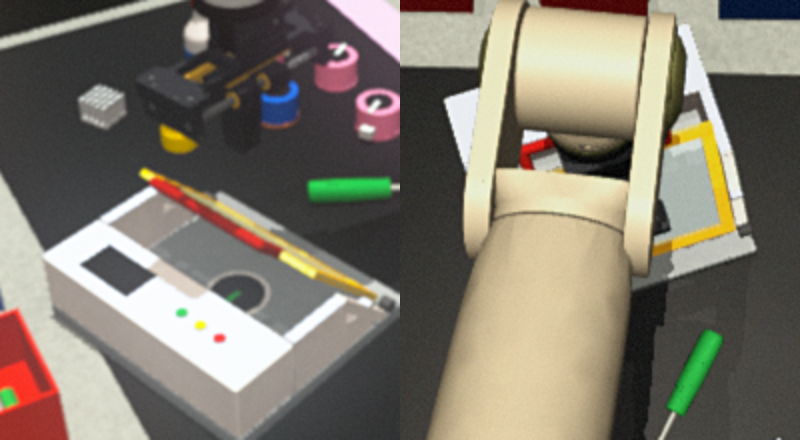

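```bash
python3 - <<'E'
from h import *
s=cv2.imread("pics/s4.png"); a=cv2.convertScaleAbs(s[190:300,240:370],alpha=2.2,beta=20); a=cv2.resize(a,None,fx=5,fy=5,interpolation=cv2.INTER_CUBIC)
o=robot.get_obs(); p=o["tool_pos"]
for d in (0,.019,.064):
    q=(proj("scene",p+[0,0,d])-[240,190])*5; cv2.circle(a,tuple(int(v) for v in q),4,(255,0,255),2)
cv2.imwrite("pics/c5.png",a)
E
```

```text
(no output)
```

View pics/c5.png

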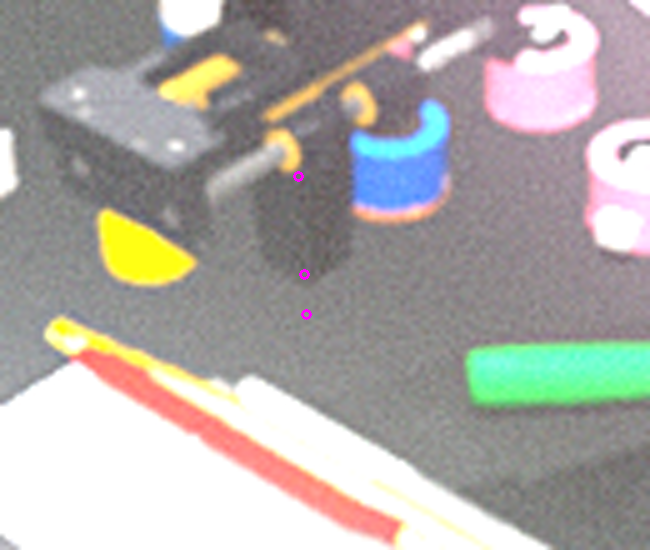

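The enhanced crop shows the fingertips ending at about crop (310,283). The reported TCP projects to (306,314), so the tip seems about 15 to 19 mm higher than reported. I'll check this with a gentle touch on a clear bit of bench.

```bash
python3 - <<'E'
from h import *
q=onz("top",(395,265),0); print(q)
plan([([q[0],q[1],.19],109.3,1),([q[0],q[1],.03],109.3,1)])
E
```

```text
[ 0.49202721 -0.12450649  0.        ]
[[-24,-30,-3,0,0,-0.0,1],[-48,-60,-5,0,0,-0.0,1],[-72,-90,-8,0,0,-0.0,1],[-96,-120,-11,0,0,-0.0,1],[-120,-149,-14,0,0,-0.0,1]]
[[-24,-30,-2,0,0,-0.0,1],[-24,-30,38,0,0,-0.0,1],[-24,-30,78,0,0,-0.0,1],[-24,-30,118,0,0,-0.0,1],[-24,-30,158,0,0,-0.0,1]]
```

>>> send_rows(
  targets=[
    [-24,-30,-3,0,0,0,1],
    [-48,-60,-5,0,0,0,1],
    [-72,-90,-8,0,0,0,1],
    [-96,-120,-11,0,0,0,1],
    [-120,-149,-14,0,0,0,1],
  ],
)

```text
clock: 4.17
tool_pos: [0.5129, -0.0929, 0.1858]
eef_rot: [180.0, 0.0, 109.3]
wrist_force: [1.0, -0.8, -0.1]
grip_width: 0.007
gripper_force: 0.0
```

>>> send_rows(
  targets=[
    [-24,-30,-2,0,0,0,1],
    [-24,-30,38,0,0,0,1],
    [-24,-30,78,0,0,0,1],
    [-24,-30,118,0,0,0,1],
    [-24,-30,158,0,0,0,1],
  ],
)

```text
clock: 4.58
tool_pos: [0.4937, -0.1247, 0.0263]
eef_rot: [179.9, 0.1, 109.3]
wrist_force: [0.8, -0.1, -0.1]
grip_width: 0.001
gripper_force: 0.0
```

>>> send_rows(
  targets=[
    [0,0,5,0,0,0,1],
    [0,0,10,0,0,0,1],
    [0,0,15,0,0,0,1],
    [0,0,20,0,0,0,1],
    [0,0,20,0,0,0,1],
  ],
)

```text
clock: 5.0
tool_pos: [0.4942, -0.1245, 0.0084]
eef_rot: [179.9, 0.1, 109.3]
wrist_force: [0.0, 0.2, 0.4]
grip_width: 0.004
gripper_force: 0.0
```

```bash
python3 - <<'E'
from h import *
s=cams.capture("scene"); o=robot.get_obs(); p=o["tool_pos"]; print(p,o["wrist_force"])
c=proj("scene",p); x0,y0=int(c[0])-60,int(c[1])-60
a=cv2.convertScaleAbs(s[y0:y0+100,x0:x0+120],alpha=2.2,beta=20); a=cv2.resize(a,None,fx=5,fy=5,interpolation=cv2.INTER_CUBIC)
for d in (0,.019,.064):
    q=(proj("scene",p+[0,0,d])-[x0,y0])*5; cv2.circle(a,tuple(int(v) for v in q),4,(255,0,255),2)
cv2.imwrite("pics/c6.png",a)
E
```

```text
[ 0.4941891  -0.12451362  0.00859016] [-1.02257177  0.04033485  1.15561013]
```

View pics/c6.png

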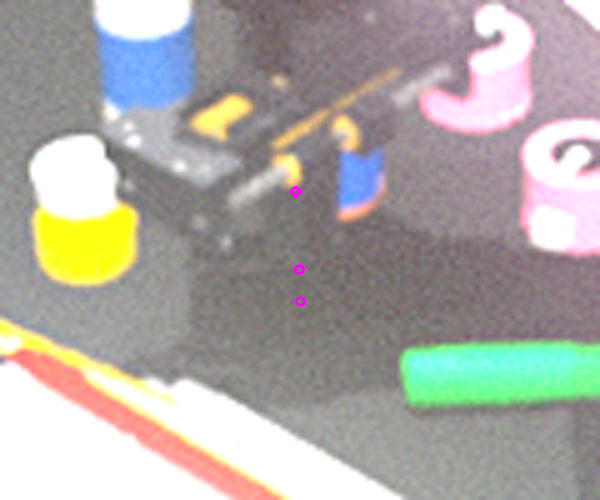

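The fingertips merge with the dark mat and shadow here, so this picture doesn't settle it. I'll feel for the bench in small steps.

>>> send_rows(
  targets=[
    [0,0,1,0,0,0,1],
    [0,0,2,0,0,0,1],
    [0,0,3,0,0,0,1],
    [0,0,4,0,0,0,1],
    [0,0,5,0,0,0,1],
  ],
)

```text
clock: 5.47
tool_pos: [0.4936, -0.1243, 0.0026]
eef_rot: [180.0, 0.0, 109.3]
wrist_force: [-0.2, 0.1, 0.3]
grip_width: 0.003
gripper_force: 0.0
```

>>> send_rows(
  targets=[
    [0,0,1,0,0,0,1],
    [0,0,2,0,0,0,1],
    [0,0,3,0,0,0,1],
    [0,0,4,0,0,0,1],
    [0,0,4,0,0,0,1],
  ],
)

```text
clock: 5.88
tool_pos: [0.4935, -0.1243, -0.0017]
eef_rot: [-180.0, -0.0, 109.3]
wrist_force: [-0.4, -0.5, -0.5]
grip_width: 0.004
gripper_force: 0.0
```

>>> send_rows(
  targets=[
    [0,0,1,0,0,0,1],
    [0,0,2,0,0,0,1],
    [0,0,3,0,0,0,1],
    [0,0,4,0,0,0,1],
    [0,0,4,0,0,0,1],
  ],
)

```text
clock: 6.3
tool_pos: [0.4935, -0.1243, -0.0056]
eef_rot: [-180.0, -0.0, 109.3]
wrist_force: [-1.0, -1.0, -0.1]
grip_width: 0.002
gripper_force: 0.0
```

>>> send_rows(
  targets=[
    [0,0,1,0,0,0,1],
    [0,0,2,0,0,0,1],
    [0,0,3,0,0,0,1],
    [0,0,3,0,0,0,1],
  ],
)

```text
clock: 6.63
tool_pos: [0.4935, -0.1243, -0.0086]
eef_rot: [-180.0, -0.0, 109.3]
wrist_force: [-0.7, 0.1, 0.4]
grip_width: 0.0
gripper_force: 0.0
```

>>> send_rows(
  targets=[
    [0,0,1,0,0,0,1],
    [0,0,2,0,0,0,1],
    [0,0,3,0,0,0,1],
    [0,0,3,0,0,0,1],
  ],
)

```text
clock: 6.97
tool_pos: [0.4935, -0.1243, -0.0116]
eef_rot: [-180.0, -0.0, 109.3]
wrist_force: [-0.4, 0.4, -0.3]
grip_width: -0.001
gripper_force: 0.0
```

>>> send_rows(
  targets=[
    [0,0,1,0,0,0,1],
    [0,0,2,0,0,0,1],
    [0,0,2,0,0,0,1],
  ],
)

```text
clock: 7.22
tool_pos: [0.4935, -0.1243, -0.0136]
eef_rot: [-180.0, -0.0, 109.3]
wrist_force: [-0.3, -0.4, -0.5]
grip_width: 0.007
gripper_force: 0.0
```

>>> send_rows(
  targets=[
    [0,0,1,0,0,0,1],
    [0,0,2,0,0,0,1],
    [0,0,2,0,0,0,1],
  ],
)

```text
clock: 7.47
tool_pos: [0.4935, -0.1243, -0.0156]
eef_rot: [-180.0, -0.0, 109.3]
wrist_force: [-0.1, -0.3, 0.2]
grip_width: 0.007
gripper_force: 0.0
```

>>> send_rows(
  targets=[
    [0,0,1,0,0,0,1],
    [0,0,2,0,0,0,1],
    [0,0,2,0,0,0,1],
  ],
)

```text
clock: 7.72
tool_pos: [0.4935, -0.1243, -0.0176]
eef_rot: [-180.0, -0.0, 109.3]
wrist_force: [-0.4, -0.1, -0.5]
grip_width: 0.008
gripper_force: 0.0
```

>>> send_rows(
  targets=[
    [0,0,1,0,0,0,1],
    [0,0,2,0,0,0,1],
    [0,0,2,0,0,0,1],
  ],
)

```text
clock: 7.97
tool_pos: [0.4935, -0.1243, -0.0196]
eef_rot: [-180.0, -0.0, 109.3]
wrist_force: [0.3, -0.2, -0.6]
grip_width: 0.002
gripper_force: 0.0
```

>>> send_rows(
  targets=[
    [0,0,1,0,0,0,1],
    [0,0,2,0,0,0,1],
    [0,0,2,0,0,0,1],
  ],
)

```text
clock: 8.22
tool_pos: [0.4935, -0.1243, -0.0216]
eef_rot: [-180.0, -0.0, 109.3]
wrist_force: [0.1, -0.5, 0.5]
grip_width: 0.006
gripper_force: 0.0
```

>>> send_rows(
  targets=[
    [0,0,1,0,0,0,1],
    [0,0,2,0,0,0,1],
    [0,0,2,0,0,0,1],
  ],
)

```text
clock: 8.47
tool_pos: [0.4935, -0.1243, -0.0236]
eef_rot: [-180.0, -0.0, 109.3]
wrist_force: [0.5, -0.6, -0.4]
grip_width: 0.004
gripper_force: 0.0
```

>>> send_rows(
  targets=[
    [0,0,1,0,0,0,1],
    [0,0,2,0,0,0,1],
    [0,0,2,0,0,0,1],
  ],
)

```text
clock: 8.72
tool_pos: [0.4936, -0.1243, -0.0238]
eef_rot: [180.0, 0.0, 109.3]
wrist_force: [-5.9, 1.6, 21.6]
grip_width: 0.005
gripper_force: 10.8
```

```bash
python3 - <<'E'
from h import *
s=cams.capture("scene"); t=cams.capture("top"); cv2.imwrite("pics/s7.png",s); cv2.imwrite("pics/t7.png",t); o=robot.get_obs(); p=o["tool_pos"]; print(p,o["wrist_force"],o["q"])
print(proj("scene",p),proj("scene",p+[0,0,.02]),proj("top",p))
g=cv2.GaussianBlur(cv2.cvtColor(s,cv2.COLOR_BGR2GRAY),(3,3),0)
c=proj("scene",p).astype(int); print(c); print(g[c[1]-34:c[1]+8, c[0]-24:c[0]+26:2])
E
```

```text
[ 0.49359846 -0.12432143 -0.02384685] [-5.09537202  2.31349275 20.70788215] [-2.74774350e+01  3.55482671e+01  9.81029025e+01 -1.47673976e-02
  4.62884636e+01 -4.67916567e+01]
[313.76134007 260.87239856] [313.49702889 254.31642269] [393.66966143 265.50168857]
[313 260]
[[ 66  66 102 ...  52  56  56]
 [ 65  64  92 ...  52  56  56]
 [ 62  58  72 ...  51  56  55]
 ...
 [ 73  69  57 ...  72 131 142]
 [102  94  69 ...  67 118 128]
 [137 128  95 ...  65 105 113]]
```

Contact came at reported z = -23.8 mm, so reported heights read about 24 mm too low. I'll put that correction in the helper and go back to the bar.

```bash
cat >> h.py <<'E'
ZO=np.array([0,0,.0238])
_pl=plan
def plan(wps,p=None,yaw=None):   # real coordinates
    if p is None: o=robot.get_obs(); p=o["tool_pos"]+ZO; yaw=o["eef_rot"][2]
    _pl(wps,p,yaw)
E
python3 - <<'E'
from h import *
q=robot.get_obs()["tool_pos"]+ZO; b=bar(45)
plan([([q[0],q[1],.2],109.3,0),(b+[0,0,.06],109.3,0),(b+[0,0,-.014],109.3,0,3),(b+[0,0,-.014],109.3,0,1)])
E
```

```text
[[0,0,-33,0,0,0.0,0],[0,0,-67,0,0,0.0,0],[0,0,-100,0,0,0.0,0],[0,0,-133,0,0,0.0,0],[0,0,-167,0,0,0.0,0]]
[[0,0,-33,0,0,0.0,0],[21,34,-34,0,0,0.0,0],[41,67,-35,0,0,0.0,0],[62,101,-36,0,0,0.0,0],[82,134,-37,0,0,0.0,0]]
[[21,34,-1,0,0,0.0,0],[41,67,-2,0,0,0.0,0],[62,101,-3,0,0,0.0,0],[62,101,22,0,0,0.0,0],[62,101,47,0,0,0.0,0]]
[[0,0,24,0,0,0.0,0],[0,0,24,0,0,0.0,0]]
```

>>> send_rows(
  targets=[
    [0,0,-33,0,0,0,1],
    [0,0,-67,0,0,0,0],
    [0,0,-100,0,0,0,0],
    [0,0,-133,0,0,0,0],
    [0,0,-168,0,0,0,0],
  ],
)

```text
clock: 9.23
tool_pos: [0.4931, -0.1241, 0.144]
eef_rot: [-180.0, -0.0, 109.3]
wrist_force: [-0.1, -0.9, -0.2]
grip_width: 0.282
gripper_force: 0.0
```

>>> send_rows(
  targets=[
    [0,0,-33,0,0,0,0],
    [21,34,-34,0,0,0,0],
    [41,67,-35,0,0,0,0],
    [62,101,-36,0,0,0,0],
    [82,134,-37,0,0,0,0],
  ],
)

```text
clock: 9.65
tool_pos: [0.5937, -0.001, 0.1799]
eef_rot: [180.0, 0.0, 109.3]
wrist_force: [0.1, -0.8, -1.4]
grip_width: 0.664
gripper_force: 0.0
```

>>> send_rows(
  targets=[
    [21,34,-1,0,0,0,0],
    [41,67,-2,0,0,0,0],
    [62,101,-3,0,0,0,0],
    [62,101,-3,0,0,0,0],
    [62,101,-3,0,0,0,0],
  ],
)

```text
clock: 10.07
tool_pos: [0.6681, 0.0909, 0.1814]
eef_rot: [-179.9, -0.0, 109.5]
wrist_force: [-0.9, -0.3, 0.7]
grip_width: 0.998
gripper_force: 0.0
```

>>> send_rows(
  targets=[
    [0,0,25,0,0,0,0],
    [0,0,50,0,0,0,0],
    [0,0,74,0,0,0,0],
    [0,0,74,0,0,0,0],
    [0,0,74,0,0,0,0],
  ],
)

```text
clock: 10.48
tool_pos: [0.667, 0.0883, 0.1084]
eef_rot: [-179.9, -0.0, 109.2]
wrist_force: [0.2, 0.1, 1.2]
grip_width: 0.999
gripper_force: 0.0
```

Real tip z is now 0.132, 14 mm below the bar's middle. Closing.

>>> send_rows(
  targets=[
    [0,0,0,0,0,0,1],
    [0,0,0,0,0,0,1],
    [0,0,0,0,0,0,1],
    [0,0,0,0,0,0,1],
    [0,0,0,0,0,0,1],
  ],
  newtons=15,
)

```text
clock: 10.9
tool_pos: [0.6679, 0.0893, 0.1092]
eef_rot: [179.9, 0.0, 109.3]
wrist_force: [1.0, -0.8, 0.5]
grip_width: 0.646
gripper_force: 0.0
```

>>> send_rows(
  targets=[
    [0,0,0,0,0,0,1],
    [0,0,0,0,0,0,1],
    [0,0,0,0,0,0,1],
    [0,0,0,0,0,0,1],
    [0,0,0,0,0,0,1],
  ],
)

```text
clock: 11.32
tool_pos: [0.6677, 0.0893, 0.1085]
eef_rot: [-180.0, 0.0, 109.3]
wrist_force: [-0.4, -0.2, 0.5]
grip_width: 0.268
gripper_force: 0.0
```

>>> send_rows(
  targets=[
    [0,0,0,0,0,0,1],
    [0,0,0,0,0,0,1],
    [0,0,0,0,0,0,1],
  ],
)

```text
clock: 11.57
tool_pos: [0.667, 0.0892, 0.1081]
eef_rot: [-179.9, -0.0, 109.3]
wrist_force: [-3.5, -1.4, -1.0]
grip_width: 0.133
gripper_force: 15.0
```

Gripped: 0.133 × 88 = 11.7 mm, which matches the 12 mm bar. Next is the arc.

>>> send_rows(
  targets=[
    [0,-10,-9,0,0,0,1],
    [0,-21,-18,0,0,0,1],
    [0,-32,-25,0,0,0,1],
    [0,-44,-32,0,0,0,1],
    [0,-56,-37,0,0,0,1],
  ],
)

```text
clock: 11.98
tool_pos: [0.6156, 0.0709, 0.147]
eef_rot: [179.7, 0.1, 109.3]
wrist_force: [4.5, 2.4, 2.6]
grip_width: 0.129
gripper_force: 15.0
```

>>> send_rows(
  targets=[
    [0,-12,-5,0,0,0,1],
    [0,-25,-9,0,0,0,1],
    [0,-39,-11,0,0,0,1],
    [0,-52,-13,0,0,0,1],
    [0,-66,-13,0,0,0,1],
  ],
)

```text
clock: 12.4
tool_pos: [0.5536, 0.049, 0.1606]
eef_rot: [179.6, 0.1, 109.3]
wrist_force: [2.4, 1.5, 5.1]
grip_width: 0.13
gripper_force: 15.0
```

>>> send_rows(
  targets=[
    [0,-13,0,0,0,0,1],
    [0,-27,2,0,0,0,1],
    [0,-40,4,0,0,0,1],
    [0,-53,8,0,0,0,1],
    [0,-65,13,0,0,0,1],
  ],
)

```text
clock: 12.82
tool_pos: [0.4915, 0.0272, 0.147]
eef_rot: [179.8, 0.1, 109.3]
wrist_force: [-1.5, -0.1, 5.6]
grip_width: 0.127
gripper_force: 15.0
```

>>> send_rows(
  targets=[
    [0,-13,5,0,0,0,1],
    [0,-24,12,0,0,0,1],
    [0,-36,19,0,0,0,1],
    [0,-46,28,0,0,0,1],
    [0,-56,37,0,0,0,1],
  ],
)

```text
clock: 13.23
tool_pos: [0.4382, 0.0086, 0.1093]
eef_rot: [179.9, 0.1, 109.3]
wrist_force: [1.0, 0.1, 0.6]
grip_width: 0.127
gripper_force: 15.0
```

>>> send_rows(
  targets=[
    [0,-1,1,0,0,0,1],
    [0,-2,2,0,0,0,1],
    [0,-2,2,0,0,0,1],
  ],
)

```text
clock: 13.48
tool_pos: [0.4377, 0.0085, 0.1081]
eef_rot: [179.7, 0.1, 109.3]
wrist_force: [1.3, 3.7, 9.3]
grip_width: 0.131
gripper_force: 15.0
```

>>> send_rows(
  targets=[
    [0,-1,1,0,0,0,1],
    [0,-3,3,0,0,0,1],
    [0,-3,3,0,0,0,1],
  ],
)

```text
clock: 13.73
tool_pos: [0.4382, 0.0077, 0.1067]
eef_rot: [179.2, 0.2, 109.3]
wrist_force: [10.3, 9.3, 16.2]
grip_width: 0.129
gripper_force: 15.1
```

```bash
python3 - <<'E'
from h import *
np.set_printoptions(precision=4,suppress=True)
t0=cv2.imread("pics/top0.png"); s0=cv2.imread("pics/scene0.png")
# pump from first pictures, both views: ellipse of top ring
m=mask(s0,(100,130,60),(125,255,255),(300,200,335,240)); ys,xs=np.nonzero(m); print("scene blue box",xs.min(),xs.max(),ys.min(),ys.max())
m=mask(t0,(100,130,60),(125,255,255),(415,265,465,315)); ys,xs=np.nonzero(m); print("top blue box",xs.min(),xs.max(),ys.min(),ys.max())
for P in ([.4368,-.2112],[.4345,-.2112]):
    for z in (0,.04):
        a=np.radians(np.arange(0,360,5)); c=[np.array([*P,z])+.028*np.array([np.cos(x),np.sin(x),0]) for x in a]
        for n in("scene","top"):
            q=np.array([proj(n,x) for x in c]); print(P,z,n,q.min(0),q.max(0))
# bottle
w=mask(t0,(170,150,80),(180,255,255),(480,245,520,275))|mask(t0,(0,150,80),(8,255,255),(480,245,520,275)); c,n=cen(w); print("cap",c,n,onz("top",c,.14))
for uv in ((492,311),(455,343),(397,337)): print("pink",onz("top",uv,.04))
print(onz("top",(441,230),.055))
E
```

```text
scene blue box 307 329 209 231
top blue box 425 452 277 304
[0.4368, -0.2112] 0 scene [306.6257 222.3251] [328.6029 234.853 ]
[0.4368, -0.2112] 0 top [422.0859 278.6796] [448.2185 304.773 ]
[0.4368, -0.2112] 0.04 scene [306.0019 209.3029] [328.3346 221.6298]
[0.4368, -0.2112] 0.04 top [425.2966 277.0118] [452.3683 304.0301]
[0.4345, -0.2112] 0 scene [307.4323 222.0765] [329.3963 234.5892]
[0.4345, -0.2112] 0 top [422.0838 279.7436] [448.2244 305.8531]
[0.4345, -0.2112] 0.04 scene [306.8219 209.0579] [329.1409 221.3697]
[0.4345, -0.2112] 0.04 top [425.2954 278.1133] [452.3757 305.1487]
cap [503.816 261.512] 125 [ 0.4883 -0.3148  0.14  ]
pink [ 0.3977 -0.3203  0.04  ]
pink [ 0.3305 -0.2438  0.04  ]
pink [ 0.339  -0.1255  0.04  ]
[ 0.5617 -0.2131  0.055 ]
```

The guard is against its stop (the force rises with no motion), and both views agree on the pump at (0.4365,-0.211). I'll release the bar and refine the pump's yaw.

>>> send_rows(
  targets=[
    [0,2,-2,0,0,0,0],
    [0,2,-2,0,0,0,0],
    [0,2,-2,0,0,0,0],
    [0,2,-2,0,0,0,0],
    [0,2,-2,0,0,0,0],
  ],
)

```text
clock: 14.15
tool_pos: [0.4352, 0.0079, 0.1053]
eef_rot: [-180.0, -0.0, 109.3]
wrist_force: [1.3, -0.3, 0.1]
grip_width: 0.483
gripper_force: 0.0
```

>>> send_rows(
  targets=[
    [0,0,0,0,0,0,0],
    [0,0,-30,0,0,0,0.05],
    [0,0,-65,0,0,0,0.05],
    [0,0,-100,0,0,0,0.05],
    [0,0,-100,0,0,0,0.05],
  ],
)

```text
clock: 14.57
tool_pos: [0.4378, 0.0074, 0.211]
eef_rot: [179.5, 0.3, 109.3]
wrist_force: [-0.2, -0.6, 0.3]
grip_width: 0.867
gripper_force: 0.0
```

```bash
cat >> h.py <<'E'
def stripe(n,im,C,z):
    """direction (deg) of white stripe on pump top, centre C (xy) at height z"""
    c=proj(n,[*C,z]).astype(int); w=mask(im,(0,0,120),(180,110,255),(c[0]-20,c[1]-20,c[0]+21,c[1]+21))
    ys,xs=np.nonzero(w); P=np.array([onz(n,(x,y),z)[:2] for x,y in zip(xs,ys)])-C; P=P[np.linalg.norm(P,axis=1)<.026]
    _,_,V=np.linalg.svd(P-P.mean(0)); v=V[0]*np.sign(V[0]@P.mean(0)); m=P.mean(0)
    return len(P),np.degrees(np.arctan2(v[1],v[0])),np.degrees(np.arctan2(m[1],m[0])),m
E
python3 - <<'E'
from h import *
np.set_printoptions(precision=4,suppress=True)
for n,f in(("top","top0"),("scene","scene0")): print(n,stripe(n,cv2.imread(f"pics/{f}.png"),np.array([.4363,-.2112]),.04))
q=robot.get_obs()["tool_pos"]+ZO; print(q)
plan([([.4363,-.2112,.20],152,.05),([.4363,-.2112,.06],152,.05),([.4363,-.2112,.010],152,.05,2),([.4363,-.2112,.010],152,.05,1)])
E
```

```text
top (45, np.float64(-31.1431278647171), np.float64(-35.765898714523395), array([ 0.0103, -0.0074]))
scene (32, np.float64(-25.79648655479812), np.float64(-59.28469824137046), array([ 0.0066, -0.011 ]))
[0.4378 0.0074 0.2348]
[[-29,-11,5,0,0,-0.106,0.05],[-59,-21,10,0,0,-0.213,0.05],[-88,-32,15,0,0,-0.319,0.05],[-118,-42,20,0,0,-0.426,0.05],[-147,-53,25,0,0,-0.532,0.05]]
[[-20,-24,5,0,0,-0.107,0.05],[-40,-48,10,0,0,-0.213,0.05],[-40,-48,45,0,0,-0.213,0.05],[-40,-48,80,0,0,-0.213,0.05],[-40,-48,115,0,0,-0.213,0.05]]
[[0,0,35,0,0,-0.0,0.05],[0,0,60,0,0,-0.0,0.05],[0,0,85,0,0,-0.0,0.05],[0,0,85,0,0,-0.0,0.05]]
```

>>> send_rows(
  targets=[
    [-29,-11,5,0,0,-0.106,0.05],
    [-59,-21,10,0,0,-0.213,0.05],
    [-88,-32,15,0,0,-0.319,0.05],
    [-118,-42,20,0,0,-0.426,0.05],
    [-147,-53,25,0,0,-0.532,0.05],
  ],
)

```text
clock: 14.98
tool_pos: [0.4338, -0.1498, 0.1798]
eef_rot: [-180.0, -0.0, 140.1]
wrist_force: [0.3, -0.2, -0.6]
grip_width: 0.956
gripper_force: 0.0
```

>>> send_rows(
  targets=[
    [-20,-24,5,0,0,-0.107,0.05],
    [-40,-48,10,0,0,-0.2,0.05],
    [-40,-48,45,0,0,-0.2,0.05],
    [-40,-48,80,0,0,-0.2,0.05],
    [-40,-48,115,0,0,-0.2,0.05],
  ],
)

```text
clock: 15.4
tool_pos: [0.4333, -0.2112, 0.0639]
eef_rot: [-180.0, 0.0, 151.2]
wrist_force: [0.9, -0.1, -0.3]
grip_width: 0.953
gripper_force: 0.0
```

```bash
python3 - <<'E'
from h import *
np.set_printoptions(precision=4,suppress=True)
o=robot.get_obs(); print(o["tool_pos"]+ZO,o["eef_rot"],o["wrist_force"],o["grip_width"])
plan([([.4363,-.2112,.06],151.5,.05),([.4363,-.2112,.010],151.5,.05,3)])
s=cv2.imread("pics/s4.png"); 
C=np.array([.4363,-.2112]); s0=cv2.imread("pics/scene0.png"); 
w=mask(s0,(0,0,120),(180,70,255),(298,217,308,230)); print("plug scene",cen(w)); p=onz("scene",cen(w)[0],.016)[:2]-C; print(p,np.degrees(np.arctan2(p[1],p[0])))
t0=cv2.imread("pics/top0.png"); w=mask(t0,(0,0,120),(180,70,255),(440,270,460,281)); ys,xs=np.nonzero(w); 
P=np.array([onz("top",(x,y),.02)[:2] for x,y in zip(xs,ys)])-C; P=P[np.linalg.norm(P,axis=1)>.03]; m=P.mean(0); print("plug top",len(P),m,np.degrees(np.arctan2(m[1],m[0])))
E
```

```text
[ 0.4333 -0.2112  0.0877] [-179.9938    0.0361  151.1761] [ 0.9345 -0.0597 -0.303 ] 0.9534359857429138
[[-3,1,28,0,0,-0.006,0.05],[-3,1,44,0,0,-0.006,0.05],[-3,1,61,0,0,-0.006,0.05],[-3,1,78,0,0,-0.006,0.05]]
plug scene (array([305. , 221.8]), 40)
[ 0.0248 -0.0218] -41.26855554866816
plug top 36 [ 0.0298 -0.0197] -33.45168312333876
```

>>> send_rows(
  targets=[
    [-3,1,28,0,0,0.06,0.05],
    [-3,1,45,0,0,0.06,0.05],
    [-3,1,62,0,0,0.06,0.05],
    [-3,1,78,0,0,0.06,0.05],
    [-3,1,78,0,0,0.06,0.05],
  ],
)

```text
clock: 15.82
tool_pos: [0.4354, -0.2103, -0.0151]
eef_rot: [180.0, -0.3, 147.8]
wrist_force: [-0.2, 0.1, 0.2]
grip_width: 0.947
gripper_force: 0.0
```

>>> send_rows(
  targets=[
    [0,0,0,0,0,0,1],
    [0,0,0,0,0,0,1],
    [0,0,0,0,0,0,1],
    [0,0,0,0,0,0,1],
    [0,0,0,0,0,0,1],
  ],
  newtons=20,
)

```text
clock: 16.23
tool_pos: [0.4371, -0.2117, -0.0117]
eef_rot: [-180.0, 0.1, 147.8]
wrist_force: [-1.7, -1.5, 4.2]
grip_width: 0.627
gripper_force: 20.0
```

>>> send_rows(
  targets=[
    [0,0,0,0,0,0,1],
    [0,0,0,0,0,0,1],
    [0,0,0,0,0,0,1],
  ],
)

```text
clock: 16.48
tool_pos: [0.4371, -0.2117, -0.0117]
eef_rot: [-180.0, 0.1, 147.8]
wrist_force: [-2.9, -1.1, 6.9]
grip_width: 0.629
gripper_force: 20.0
```

Gripped at 55.4 mm, which matches the 56 mm pump. Planning the lift and carry.

```bash
python3 - <<'E'
from h import *
o=robot.get_obs(); q=o["tool_pos"]+ZO
plan([([q[0],q[1],.215],147.8,1,7),([.6331,.0767,.215],199.6,1,11),([.6331,.0767,.215],199.6,1,2)])
E
```

```text
[[0,0,-29,0,0,0.0,1],[0,0,-58,0,0,0.0,1],[0,0,-87,0,0,0.0,1],[0,0,-116,0,0,0.0,1],[0,0,-145,0,0,0.0,1]]
[[0,0,-29,0,0,0.0,1],[0,0,-58,0,0,0.0,1],[-1,32,-58,0,0,-0.082,1],[-2,63,-58,0,0,-0.164,1],[-3,95,-58,0,0,-0.246,1]]
[[-9,30,0,0,0,-0.082,1],[-18,61,0,0,0,-0.165,1],[-27,91,0,0,0,-0.247,1],[-36,122,0,0,0,-0.329,1],[-44,152,0,0,0,-0.411,1]]
[[-21,24,0,0,0,-0.082,1],[-41,49,0,0,0,-0.165,1],[-61,73,0,0,0,-0.247,1],[-61,73,0,0,0,-0.247,1],[-61,73,0,0,0,-0.247,1]]
```

>>> send_rows(
  targets=[
    [0,0,-15,0,0,0,1],
    [0,0,-45,0,0,0,1],
    [0,0,-80,0,0,0,1],
    [0,0,-115,0,0,0,1],
    [0,0,-145,0,0,0,1],
  ],
)

```text
clock: 16.9
tool_pos: [0.4366, -0.211, 0.1347]
eef_rot: [180.0, 0.0, 147.8]
wrist_force: [0.9, -1.0, -2.9]
grip_width: 0.632
gripper_force: 20.0
```

>>> send_rows(
  targets=[
    [0,0,-29,0,0,0.0,1],
    [0,0,-58,0,0,0.0,1],
    [-1,32,-58,0,0,-0.082,1],
    [-2,63,-58,0,0,-0.164,1],
    [-3,95,-58,0,0,-0.246,1],
  ],
)

```text
clock: 17.32
tool_pos: [0.4901, -0.1316, 0.1909]
eef_rot: [180.0, 0.0, 162.1]
wrist_force: [0.8, 0.1, -2.5]
grip_width: 0.627
gripper_force: 20.0
```

>>> send_rows(
  targets=[
    [-9,30,0,0,0,-0.082,1],
    [-18,61,0,0,0,-0.165,1],
    [-27,91,0,0,0,-0.247,1],
    [-36,122,0,0,0,-0.329,1],
    [-44,152,0,0,0,-0.411,1],
  ],
)

```text
clock: 17.73
tool_pos: [0.5793, 0.0, 0.1901]
eef_rot: [180.0, -0.1, -174.3]
wrist_force: [0.1, -0.8, -2.6]
grip_width: 0.627
gripper_force: 20.0
```

>>> send_rows(
  targets=[
    [-21,24,0,0,0,-0.082,1],
    [-41,49,0,0,0,-0.165,1],
    [-61,73,0,0,0,-0.247,1],
    [-61,73,0,0,0,-0.247,1],
    [-61,73,0,0,0,-0.247,1],
  ],
)

```text
clock: 18.15
tool_pos: [0.6327, 0.0781, 0.1895]
eef_rot: [180.0, -0.1, -160.3]
wrist_force: [-1.4, 0.1, -3.1]
grip_width: 0.625
gripper_force: 20.0
```

```bash
python3 - <<'E'
from h import *
np.set_printoptions(precision=4,suppress=True)
s=cams.capture("scene"); cv2.imwrite("pics/s8.png",s); o=robot.get_obs(); q=o["tool_pos"]+ZO; print(q,o["eef_rot"],o["grip_width"],o["wrist_force"])
c=proj("scene",q); print(c); x0,y0=int(c[0])-50,int(c[1])-55
a=cv2.resize(s[y0:y0+100,x0:x0+100],(400,400),interpolation=cv2.INTER_CUBIC)
b=cv2.resize(s[225:385,180:380],(400,320)); b=np.vstack([b,np.zeros((80,400,3),np.uint8)]); cv2.imwrite("pics/c8.png",np.hstack([a,b])); print(x0,y0)
plan([([.6331,.0767,.10],199.6,1),([.6331,.0767,.034],199.6,1,6)])
E
```

```text
[0.6323 0.0771 0.2136] [ 179.9681   -0.0989 -160.3779] 0.6301753333600584 [ 0.0761 -0.5375 -2.8667]
[293.0773 240.5021]
243 185
[[0,0,38,0,0,0.0,1],[0,0,76,0,0,0.0,1],[-1,-1,114,0,0,0.0,1],[-1,-1,125,0,0,0.0,1],[-1,-1,136,0,0,0.0,1]]
[[0,0,11,0,0,0.0,1],[0,0,22,0,0,0.0,1],[0,0,33,0,0,0.0,1],[0,0,44,0,0,0.0,1]]
```

View pics/c8.png

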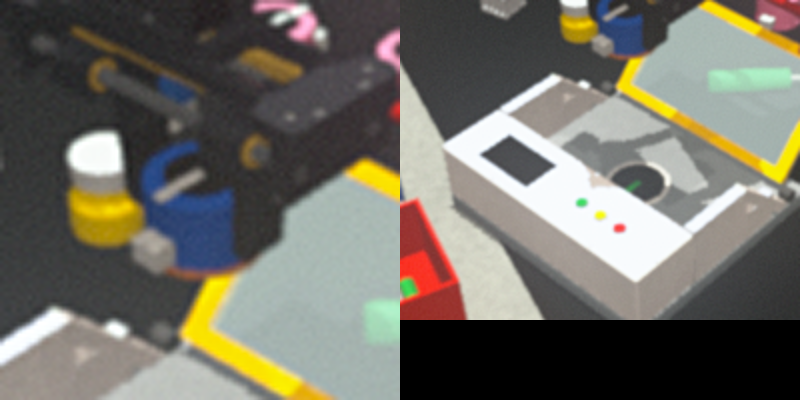

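The pump hangs upright in the gripper over the station, with its stripe running from (293.8,228.5) to (282.5,234.3) and the plug at about (280.5,248). The guard is down and the pad is clear.

```bash
python3 - <<'E'
from h import *
np.set_printoptions(precision=4,suppress=True)
o=robot.get_obs(); q=o["tool_pos"]+ZO; u=q[2]-.0121
A=onz("scene",(293.75,228.5),u+.04);B=onz("scene",(282.5,234.25),u+.04); d=B-A; print("stripe",A,B,np.degrees(np.arctan2(d[1],d[0])),np.linalg.norm(d))
for yw in (10,16,19.3,23,28):
    r=np.radians(yw); D=np.array([np.cos(r),np.sin(r),0]); c=np.array([q[0],q[1],u])
    E=np.array([-D[1],D[0],0]); f=lambda r,l,z:((proj("scene",c+r*D+l*E+[0,0,z])-[243,185])*4).round(0).tolist()
    print(yw,"plug face corners",[f(.038,l,z) for l in(.008,-.008) for z in(.008,.020)],"stripe end",f(.026,0,.04),f(0,0,.04))
a=np.radians(np.arange(0,360,2)); R=lambda z:np.array([(proj("scene",np.array([q[0],q[1],u+z])+.028*np.array([np.cos(x),np.sin(x),0]))-[243,185])*4 for x in a])
print("foot",R(0).min(0),R(0).max(0),"top",R(.04).min(0),R(.04).max(0))
s=cv2.imread("pics/s8.png")
m=mask(s,(100,130,40),(125,255,255),(270,215,310,260)); ys,xs=np.nonzero(m); print("blue box crop",(xs.min()-243)*4,(ys.min()-185)*4,(xs.max()-243)*4,(ys.max()-185)*4)
E
```

```text
stripe [0.6305 0.0795 0.2415] [0.656  0.0858 0.2415] 13.879748040670558 0.02626975487362632
10 plug face corners [[143.0, 269.0], [141.0, 247.0], [123.0, 253.0], [121.0, 231.0]] stripe end [150.0, 194.0] [197.0, 172.0]
16 plug face corners [[150.0, 272.0], [148.0, 251.0], [127.0, 257.0], [125.0, 236.0]] stripe end [154.0, 196.0] [197.0, 172.0]
19.3 plug face corners [[154.0, 273.0], [152.0, 252.0], [130.0, 259.0], [128.0, 238.0]] stripe end [156.0, 197.0] [197.0, 172.0]
23 plug face corners [[159.0, 275.0], [157.0, 254.0], [133.0, 262.0], [131.0, 241.0]] stripe end [159.0, 199.0] [197.0, 172.0]
28 plug face corners [[165.0, 277.0], [164.0, 255.0], [137.0, 265.0], [135.0, 244.0]] stripe end [163.0, 200.0] [197.0, 172.0]
foot [141.5547 208.1271] [261.6874 279.381 ] top [135.6182 138.2958] [258.427  208.1543]
blue box crop 140 144 232 264
```

>>> send_rows(
  targets=[
    [0,0,35,0,0,0,1],
    [0,0,70,0,0,0,1],
    [0,0,105,0,0,0,1],
    [0,0,125,0,0,0,1],
    [0,0,140,0,0,0,1],
  ],
)

```text
clock: 18.62
tool_pos: [0.631, 0.0756, 0.048]
eef_rot: [179.9, -0.2, -160.5]
wrist_force: [-0.4, -0.2, -2.7]
grip_width: 0.63
gripper_force: 20.0
```

>>> send_rows(
  targets=[
    [0,0,12,0,0,0,1],
    [0,0,24,0,0,0,1],
    [0,0,34,0,0,0,1],
    [0,0,38,0,0,0,1],
    [0,0,38,0,0,0,1],
  ],
)

```text
clock: 19.03
tool_pos: [0.6322, 0.0762, 0.0118]
eef_rot: [180.0, -0.1, -160.5]
wrist_force: [-0.5, -0.6, -3.6]
grip_width: 0.629
gripper_force: 20.0
```

>>> send_rows(
  targets=[
    [0,0,0,0,0,0,1],
    [0,0,1,0,0,0,1],
    [0,0,2,0,0,0,1],
    [0,0,2,0,0,0,1],
  ],
)

```text
clock: 19.37
tool_pos: [0.6329, 0.0767, 0.0109]
eef_rot: [-180.0, 0.0, -160.4]
wrist_force: [-0.2, -0.7, -1.7]
grip_width: 0.63
gripper_force: 20.0
```

>>> send_rows(
  targets=[
    [0,0,1,0,0,0,1],
    [0,0,1,0,0,0,1],
  ],
)

```text
clock: 19.53
tool_pos: [0.6328, 0.0767, 0.0096]
eef_rot: [-180.0, 0.0, -160.4]
wrist_force: [-0.8, 0.2, -3.2]
grip_width: 0.63
gripper_force: 20.0
```

>>> send_rows(
  targets=[
    [0,0,1,0,0,0,1],
    [0,0,1,0,0,0,1],
  ],
)

```text
clock: 19.7
tool_pos: [0.6328, 0.0767, 0.0085]
eef_rot: [-180.0, 0.0, -160.4]
wrist_force: [0.5, -0.5, -2.0]
grip_width: 0.625
gripper_force: 20.0
```

>>> send_rows(
  targets=[
    [0,0,1,0,0,0,1],
    [0,0,1,0,0,0,1],
  ],
)

```text
clock: 19.87
tool_pos: [0.6329, 0.0768, 0.0084]
eef_rot: [-180.0, 0.0, -160.4]
wrist_force: [-2.3, -0.0, 5.1]
grip_width: 0.632
gripper_force: 20.0
```

>>> send_rows(
  targets=[
    [0,0,1,0,0,0,1],
    [0,0,1,0,0,0,1],
  ],
)

```text
clock: 20.03
tool_pos: [0.6329, 0.0768, 0.0083]
eef_rot: [-180.0, 0.1, -160.4]
wrist_force: [-5.8, -0.1, 11.4]
grip_width: 0.625
gripper_force: 20.0
```

Contact came at the expected height. I'll ease off, open, and rise clear.

>>> send_rows(
  targets=[
    [0,0,-2,0,0,0,0],
    [0,0,-2,0,0,0,0],
    [0,0,-2,0,0,0,0],
    [0,0,-2,0,0,0,0],
    [0,0,-2,0,0,0,0],
  ],
)

```text
clock: 20.45
tool_pos: [0.6328, 0.0767, 0.0083]
eef_rot: [180.0, -0.0, -160.4]
wrist_force: [-0.2, 0.5, -0.0]
grip_width: 0.979
gripper_force: 0.0
```

>>> send_rows(
  targets=[
    [0,0,-10,0,0,0,0],
    [0,0,-40,0,0,0,0],
    [0,0,-80,0,0,0,0],
    [0,0,-120,0,0,0,0],
    [0,0,-160,0,0,0,0],
  ],
)

```text
clock: 20.87
tool_pos: [0.6324, 0.0768, 0.1711]
eef_rot: [-180.0, 0.0, -160.4]
wrist_force: [0.5, 0.3, 0.8]
grip_width: 1.0
gripper_force: 0.0
```

```bash
python3 - <<'E'
from h import *
o=robot.get_obs(); print(o["tool_pos"]+ZO)
b=bar(135); plan([([.6331,.0767,.235],199.6,0),(b+[-.03,0,.09],109.3,0),(b+[-.03,0,.09],109.3,0,1)])
E
```

```text
[0.63240325 0.07675229 0.19493393]
[[0,0,-20,0,0,0.0,0],[-1,0,-40,0,0,0.0,0],[17,1,-40,0,0,0.121,0],[35,1,-40,0,0,0.243,0],[54,2,-40,0,0,0.364,0]]
[[17,-5,-1,0,0,0.121,0],[34,-11,-1,0,0,0.242,0],[51,-16,-1,0,0,0.363,0],[68,-22,-1,0,0,0.485,0],[86,-28,-1,0,0,0.606,0]]
[[11,-14,0,0,0,0.121,0],[22,-28,0,0,0,0.242,0],[33,-43,0,0,0,0.364,0],[44,-57,-1,0,0,0.485,0],[54,-72,-1,0,0,0.606,0]]
[[1,0,0,0,0,0.0,0]]
```

>>> send_rows(
  targets=[
    [0,0,-20,0,0,0,0],
    [0,0,-40,0,0,0,0],
    [17,1,-40,0,0,0.121,0],
    [35,1,-40,0,0,0.243,0],
    [54,2,-40,0,0,0.364,0],
  ],
)

```text
clock: 21.28
tool_pos: [0.5806, 0.0603, 0.2093]
eef_rot: [-180.0, 0.1, 178.4]
wrist_force: [0.4, 0.2, 0.8]
grip_width: 1.0
gripper_force: 0.0
```

>>> send_rows(
  targets=[
    [17,-5,-1,0,0,0.121,0],
    [34,-11,-1,0,0,0.242,0],
    [51,-16,-1,0,0,0.363,0],
    [68,-22,-1,0,0,0.485,0],
    [86,-28,-1,0,0,0.606,0],
  ],
)

```text
clock: 21.7
tool_pos: [0.4938, 0.0342, 0.2102]
eef_rot: [180.0, 0.0, 143.7]
wrist_force: [-0.2, 0.7, -0.3]
grip_width: 0.998
gripper_force: 0.0
```

>>> send_rows(
  targets=[
    [11,-14,0,0,0,0.121,0],
    [22,-28,0,0,0,0.242,0],
    [33,-43,0,0,0,0.364,0],
    [44,-57,-1,0,0,0.485,0],
    [54,-72,-1,0,0,0.606,0],
  ],
)

```text
clock: 22.12
tool_pos: [0.4077, 0.0078, 0.2113]
eef_rot: [180.0, 0.0, 109.0]
wrist_force: [1.0, -0.6, 1.1]
grip_width: 1.001
gripper_force: 0.0
```

>>> send_rows(
  targets=[
    [0,0,0,0,0,0,0],
    [0,0,0,0,0,0,0],
  ],
)

```text
clock: 22.28
tool_pos: [0.4088, 0.0077, 0.2113]
eef_rot: [179.9, 0.0, 109.4]
wrist_force: [0.4, -0.2, -0.9]
grip_width: 0.999
gripper_force: 0.0
```

```bash
python3 - <<'E'
from h import *
np.set_printoptions(precision=4,suppress=True)
s=cams.capture("scene");t=cams.capture("top"); cv2.imwrite("pics/s9.png",s);cv2.imwrite("pics/t9.png",t)
a=cv2.resize(t[140:230,260:350],(450,450),interpolation=cv2.INTER_CUBIC); b=cv2.resize(s[275:345,265:335],(350,350),interpolation=cv2.INTER_CUBIC)
b=np.vstack([b,np.zeros((100,350,3),np.uint8)]); cv2.imwrite("pics/c9.png",np.hstack([a,b]))
o=robot.get_obs(); print(o["tool_pos"]+ZO,o["eef_rot"])
m=mask(t,(100,130,60),(125,255,255),(265,150,345,240)); 
if m.any():
    c=max(cv2.findContours(m,0,1)[0],key=cv2.contourArea); e=cv2.fitEllipse(cv2.convexHull(c)); print(e,onz("top",e[0],.06),PAD)
    C=onz("top",e[0],.06)[:2]; print(stripe("top",t,C,.06))
print("pred top/scene ring centre",proj("top",PAD+[0,0,.04]),proj("scene",PAD+[0,0,.04]))
for z in(.06,.02):
  ang=np.radians(np.arange(0,360,2)); R=np.array([proj("scene",np.array([PAD[0],PAD[1],z])+.028*np.array([np.cos(x),np.sin(x),0])) for x in ang]); print("scene pred box",R.min(0),R.max(0))
m=mask(s,(100,130,40),(125,255,255),(270,270,330,345)); ys,xs=np.nonzero(m); print("scene blue box",xs.min(),xs.max(),ys.min(),ys.max())
E
```

```text
[0.4095 0.0079 0.2347] [179.9485   0.0271 109.4748]
((302.9791564941406, 193.15017700195312), (25.672998428344727, 25.941486358642578), 121.96376037597656) [0.6316 0.0772 0.06  ] [0.6331 0.0767 0.02  ]
(39, np.float64(18.639358552384827), np.float64(17.05720352831095), array([0.0131, 0.004 ]))
pred top/scene ring centre [303.22   192.4777] [296.6839 302.433 ]
scene pred box [282.73   293.2539] [310.6166 311.9709]
scene pred box [283.9658 307.7481] [311.2998 326.6434]
scene blue box 285 310 294 311
```

View pics/c9.png

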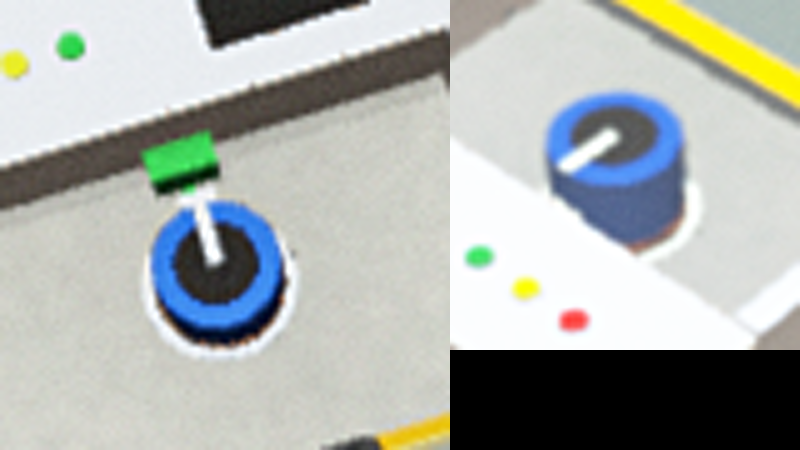

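The pump is upright inside the pad's white rim, with stripe and plug pointing at the green block (stripe 18.6° against 19.3°). I'll fit the rim itself to check the centring.

```bash
python3 - <<'E'
from h import *
from scipy.optimize import least_squares
np.set_printoptions(precision=4,suppress=True)
for f,n in(("t9","top"),("top0","top"),("scene0","scene")):
    g=cv2.cvtColor(cv2.imread(f"pics/{f}.png"),cv2.COLOR_BGR2HSV); pts=[];V=[]
    c=proj(n,PAD).astype(int)
    for y in range(c[1]-22,c[1]+23):
        for x in range(c[0]-22,c[0]+23):
            P=onz(n,(x,y),.02)[:2]-PAD[:2]; r=np.hypot(*P)
            if .028<r<.039 and not(f=="t9" and P@X[:2]>.012): pts.append(P);V.append(g[y,x,2]*(1 if g[y,x,1]<60 else 0))
    pts=np.array(pts);V=np.array(V,float); thr=np.percentile(V,75); k=V>=thr; q=pts[k]
    r=least_squares(lambda p:np.hypot(q[:,0]-p[0],q[:,1]-p[1])-p[2],[0,0,.033],loss="soft_l1",f_scale=.001).x
    print(f,k.sum(),thr,r, "in station axes",r[:2]@X[:2],r[:2]@Y[:2])
b=bar(135); plan([(b+[0,0,.06],109.3,0),(b+[0,0,-.014],109.3,0,3),(b+[0,0,-.014],109.3,0,1)])
E
```

```text
Traceback (most recent call last):
  File "h.py", line 9, in onz
    o,d=ray(n,uv); return o+d*(z-o[2])/d[2]
        ~~~^^^^^^
  File "h.py", line 7, in ray
    K,T=cal(n); p=np.linalg.inv(K)@[uv[0],uv[1],1]; d=T[:3,:3].T@(p*[1,-1,-1]); return -T[:3,:3].T@T[:3,3],d/np.linalg.norm(d)
        ~~~^^^
  File "h.py", line 5, in cal
    c=cams.get_calibration(n); return np.array(c["intrinsics"]),np.array(c["world_to_cam"])
ValueError: time passes only in moves, steps and waits
```

```bash
sed -i 's/^def cal(n):/import functools\n@functools.lru_cache(None)\ndef cal(n):/' h.py && python3 - <<'E'
from h import *
from scipy.optimize import least_squares
np.set_printoptions(precision=4,suppress=True)
for f,n in(("t9","top"),("top0","top"),("scene0","scene")):
    g=cv2.cvtColor(cv2.imread(f"pics/{f}.png"),cv2.COLOR_BGR2HSV); pts=[];V=[]
    c=proj(n,PAD).astype(int)
    for y in range(c[1]-22,c[1]+23):
        for x in range(c[0]-22,c[0]+23):
            P=onz(n,(x,y),.02)[:2]-PAD[:2]; r=np.hypot(*P)
            if .028<r<.039 and not(f=="t9" and P@X[:2]>.012): pts.append(P);V.append(g[y,x,2]*(1 if g[y,x,1]<60 else 0))
    pts=np.array(pts);V=np.array(V,float); thr=np.percentile(V,75); k=V>=thr; q=pts[k]
    r=least_squares(lambda p:np.hypot(q[:,0]-p[0],q[:,1]-p[1])-p[2],[0,0,.033],loss="soft_l1",f_scale=.001).x
    print(f,k.sum(),thr,r, "in station axes",r[:2]@X[:2],r[:2]@Y[:2])
b=bar(135); plan([(b+[0,0,.06],109.3,0),(b+[0,0,-.014],109.3,0,3),(b+[0,0,-.014],109.3,0,1)])
E
```

```text
t9 74 235.0 [0.0019 0.0016 0.0317] in station axes 0.0023511425597937353 0.0008510985002839032
top0 124 216.0 [0.0016 0.0015 0.032 ] in station axes 0.00196389630335073 0.0008911108257415584
scene0 142 254.0 [-0.0025 -0.0005  0.0363] in station axes -0.0025443705601963774 0.0003133206089092124
[[-5,14,14,0,0,0.002,0],[-9,27,28,0,0,0.003,0],[-9,27,53,0,0,0.003,0],[-9,27,77,0,0,0.003,0],[-9,27,102,0,0,0.003,0]]
[[0,0,0,0,0,0.0,0]]
```

The same-camera fit puts the pump about 2.5–3 mm short of the pad centre, towards the front. There's plenty of time, so I'll regrasp it and shift it.

```bash
python3 - <<'E'
from h import *
plan([([.6329,.0768,.235],199.6,0),([.6329,.0768,.075],199.6,0),([.6329,.0768,.033],199.6,0,3),([.6329,.0768,.033],199.6,0,1)])
E
```

```text
[[-1,18,0,0,0,-0.121,0],[-1,36,0,0,0,-0.242,0],[-2,54,0,0,0,-0.363,0],[-3,72,0,0,0,-0.484,0],[-4,90,0,0,0,-0.605,0]]
[[-10,14,0,0,0,-0.121,0],[-21,29,0,0,0,-0.242,0],[-32,43,0,0,0,-0.363,0],[-43,58,0,0,0,-0.484,0],[-54,72,0,0,0,-0.605,0]]
[[-17,6,0,0,0,-0.121,0],[-34,11,0,0,0,-0.242,0],[-51,17,0,0,0,-0.363,0],[-51,17,40,0,0,-0.363,0],[-51,17,80,0,0,-0.363,0]]
[[0,0,40,0,0,0.0,0],[0,0,80,0,0,0.0,0],[0,0,94,0,0,0.0,0],[0,0,108,0,0,0.0,0],[0,0,122,0,0,0.0,0]]
[[0,0,0,0,0,0.0,0]]
```

>>> send_rows(
  targets=[
    [-1,18,0,0,0,-0.121,0],
    [-1,36,0,0,0,-0.242,0],
    [-2,54,0,0,0,-0.363,0],
    [-3,72,0,0,0,-0.484,0],
    [-4,90,0,0,0,-0.605,0],
  ],
)

```text
clock: 22.8
tool_pos: [0.4966, 0.0345, 0.2103]
eef_rot: [180.0, -0.0, 144.5]
wrist_force: [0.5, -0.9, 0.1]
grip_width: 1.0
gripper_force: 0.0
```

>>> send_rows(
  targets=[
    [-10,14,0,0,0,-0.121,0],
    [-21,29,0,0,0,-0.242,0],
    [-32,43,0,0,0,-0.363,0],
    [-43,58,0,0,0,-0.484,0],
    [-54,72,0,0,0,-0.605,0],
  ],
)

```text
clock: 23.22
tool_pos: [0.5826, 0.0612, 0.21]
eef_rot: [180.0, -0.0, 179.2]
wrist_force: [0.4, -0.6, 0.8]
grip_width: 1.0
gripper_force: 0.0
```

>>> send_rows(
  targets=[
    [-17,6,0,0,0,-0.121,0],
    [-34,11,0,0,0,-0.242,0],
    [-51,17,0,0,0,-0.363,0],
    [-51,17,0,0,0,-0.363,0],
    [-51,17,0,0,0,-0.363,0],
  ],
)

```text
clock: 23.63
tool_pos: [0.6327, 0.0766, 0.2095]
eef_rot: [180.0, -0.1, -160.6]
wrist_force: [0.2, 0.2, -0.4]
grip_width: 1.0
gripper_force: 0.0
```

```bash
python3 - <<'E'
from h import *
o=robot.get_obs(); print(o["tool_pos"]+ZO,o["eef_rot"],o["grip_width"])
plan([([.6329,.0768,.075],199.6,0),([.6329,.0768,.033],199.6,0,3),([.6329,.0768,.033],199.6,0,2)])
E
```

```text
[0.63272465 0.07659718 0.23325049] [ 1.79972073e+02 -7.08653674e-02 -1.60612935e+02] 0.9999402020690673
[[0,0,40,0,0,-0.001,0],[0,0,79,0,0,-0.002,0],[0,0,119,0,0,-0.003,0],[0,0,158,0,0,-0.004,0],[0,0,172,0,0,-0.004,0]]
[[0,0,14,0,0,0.0,0],[0,0,28,0,0,0.0,0],[0,0,28,0,0,0.0,0],[0,0,28,0,0,0.0,0]]
```

>>> send_rows(
  targets=[
    [0,0,40,0,0,0,0],
    [0,0,79,0,0,0,0],
    [0,0,119,0,0,0,0],
    [0,0,155,0,0,0,0],
    [0,0,172,0,0,0,0],
  ],
)

```text
clock: 24.05
tool_pos: [0.6294, 0.0761, 0.0342]
eef_rot: [179.9, -0.4, -160.7]
wrist_force: [-0.2, 0.3, -0.7]
grip_width: 1.001
gripper_force: 0.0
```

>>> send_rows(
  targets=[
    [0,0,14,0,0,0,0],
    [0,0,26,0,0,0,0],
    [0,0,26,0,0,0,0],
    [0,0,26,0,0,0,1],
    [0,0,26,0,0,0,1],
  ],
)

```text
clock: 24.47
tool_pos: [0.6328, 0.076, 0.0138]
eef_rot: [-180.0, 0.1, -160.6]
wrist_force: [0.2, -0.0, -0.2]
grip_width: 0.874
gripper_force: 0.0
```

>>> send_rows(
  targets=[
    [0,0,0,0,0,0,1],
    [0,0,0,0,0,0,1],
    [0,0,0,0,0,0,1],
    [0,0,0,0,0,0,1],
    [0,0,0,0,0,0,1],
  ],
)

```text
clock: 24.88
tool_pos: [0.6326, 0.0761, 0.0132]
eef_rot: [-180.0, 0.1, -160.6]
wrist_force: [-1.4, -0.1, 5.3]
grip_width: 0.63
gripper_force: 20.0
```

>>> send_rows(
  targets=[
    [0,0,-3,0,0,0,1],
    [-1.5,0,-4,0,0,0,1],
    [-2.5,0,-4,0,0,0,1],
    [-2.5,0,-4,0,0,0,1],
  ],
)

```text
clock: 25.22
tool_pos: [0.6347, 0.0769, 0.0162]
eef_rot: [180.0, -0.0, -160.6]
wrist_force: [-0.6, -0.6, -2.5]
grip_width: 0.63
gripper_force: 20.0
```

>>> send_rows(
  targets=[
    [0,0,1,0,0,0,1],
    [0,0,2,0,0,0,1],
    [0,0,3,0,0,0,1],
    [0,0,3,0,0,0,1],
  ],
)

```text
clock: 25.55
tool_pos: [0.6346, 0.0769, 0.0133]
eef_rot: [180.0, -0.0, -160.6]
wrist_force: [-0.5, -0.2, -4.3]
grip_width: 0.629
gripper_force: 20.0
```

>>> send_rows(
  targets=[
    [0,0,1,0,0,0,1],
    [0,0,1,0,0,0,1],
  ],
)

```text
clock: 25.72
tool_pos: [0.6347, 0.0769, 0.0132]
eef_rot: [-180.0, 0.0, -160.6]
wrist_force: [-2.5, -1.3, 4.2]
grip_width: 0.629
gripper_force: 20.0
```

>>> send_rows(
  targets=[
    [0,0,0.5,0,0,0,1],
    [0,0,0.5,0,0,0,1],
  ],
)

```text
clock: 25.88
tool_pos: [0.6347, 0.0769, 0.0132]
eef_rot: [-180.0, 0.0, -160.6]
wrist_force: [-4.9, -0.1, 8.4]
grip_width: 0.631
gripper_force: 20.0
```

Touched down. Release, rise and return to the guard side.

>>> send_rows(
  targets=[
    [0,0,-1,0,0,0,0],
    [0,0,-1,0,0,0,0],
    [0,0,-1,0,0,0,0],
    [0,0,-1,0,0,0,0],
    [0,0,-1,0,0,0,0],
  ],
)

```text
clock: 26.3
tool_pos: [0.6347, 0.0769, 0.0129]
eef_rot: [180.0, -0.0, -160.6]
wrist_force: [-0.2, 0.2, -0.1]
grip_width: 0.986
gripper_force: 0.0
```

>>> send_rows(
  targets=[
    [0,0,-10,0,0,0,0],
    [0,0,-45,0,0,0,0],
    [0,0,-85,0,0,0,0],
    [0,0,-125,0,0,0,0],
    [0,0,-165,0,0,0,0],
  ],
)

```text
clock: 26.72
tool_pos: [0.6343, 0.0769, 0.1808]
eef_rot: [-180.0, 0.0, -160.6]
wrist_force: [0.9, -0.2, -0.2]
grip_width: 0.997
gripper_force: 0.0
```

>>> send_rows(
  targets=[
    [0,0,-20,0,0,0,0],
    [0,0,-35,0,0,0,0],
    [19,1,-35,0,0,0.121,0],
    [37,1,-35,0,0,0.243,0],
    [56,2,-35,0,0,0.364,0],
  ],
)

```text
clock: 27.13
tool_pos: [0.5805, 0.06, 0.2138]
eef_rot: [-180.0, 0.1, 178.2]
wrist_force: [1.1, -0.9, 1.0]
grip_width: 1.002
gripper_force: 0.0
```

>>> send_rows(
  targets=[
    [17,-5,0,0,0,0.121,0],
    [34,-11,0,0,0,0.242,0],
    [51,-16,0,0,0,0.363,0],
    [68,-22,0,0,0,0.485,0],
    [86,-28,0,0,0,0.606,0],
  ],
)

```text
clock: 27.55
tool_pos: [0.4937, 0.0341, 0.2138]
eef_rot: [180.0, 0.0, 143.5]
wrist_force: [-0.4, 0.4, 0.3]
grip_width: 1.002
gripper_force: 0.0
```

>>> send_rows(
  targets=[
    [11,-14,0,0,0,0.121,0],
    [22,-28,0,0,0,0.242,0],
    [33,-43,0,0,0,0.364,0],
    [44,-57,0,0,0,0.485,0],
    [54,-72,0,0,0,0.606,0],
  ],
)

```text
clock: 27.97
tool_pos: [0.4075, 0.008, 0.2137]
eef_rot: [180.0, 0.0, 108.8]
wrist_force: [0.2, -0.3, -0.1]
grip_width: 1.003
gripper_force: 0.0
```

>>> send_rows(
  targets=[
    [0,0,0,0,0,0,0],
    [0,0,0,0,0,0,0],
  ],
)

```text
clock: 28.13
tool_pos: [0.4086, 0.0079, 0.2139]
eef_rot: [179.9, 0.1, 109.3]
wrist_force: [-0.4, 0.8, 0.7]
grip_width: 1.0
gripper_force: 0.0
```

```bash
python3 - <<'E'
from h import *
np.set_printoptions(precision=4,suppress=True)
t=cams.capture("top"); cv2.imwrite("pics/t10.png",t); o=robot.get_obs(); print(o["tool_pos"]+ZO,o["eef_rot"])
m=mask(t,(100,130,60),(125,255,255),(265,150,345,240)); c=max(cv2.findContours(m,0,1)[0],key=cv2.contourArea); e=cv2.fitEllipse(cv2.convexHull(c)); C=onz("top",e[0],.06)[:2]; print(e,C,stripe("top",t,C,.06))
P=PAD[:2]+[.0017,.0015]; print("vs pad",(C-P)@X[:2],(C-P)@Y[:2])
b=bar(135); plan([(b+[0,0,.06],109.3,0),(b+[0,0,-.014],109.3,0,3),(b+[0,0,-.014],109.3,0,1)])
E
```

```text
[0.4091 0.008  0.2375] [179.9244   0.0434 109.3031]
((302.90472412109375, 191.92782592773438), (25.75499725341797, 25.847150802612305), 161.77833557128906) [0.6343 0.0774] (38, np.float64(18.448981706659023), np.float64(17.40609602540072), array([0.0129, 0.0041]))
vs pad -0.0007612802763045905 -0.0005733316601726552
[[-5,14,15,0,0,0.0,0],[-9,27,31,0,0,0.0,0],[-9,27,56,0,0,0.0,0],[-9,27,80,0,0,0.0,0],[-9,27,105,0,0,0.0,0]]
[[0,0,0,0,0,0.0,0]]
```

The pump is now within 1 mm of the pad centre and 18.4° against 19.3°. Next I'll grip the bar and close the guard.

>>> send_rows(
  targets=[
    [-5,14,15,0,0,0,0],
    [-9,27,31,0,0,0,0],
    [-9,27,56,0,0,0,0],
    [-9,27,80,0,0,0,0],
    [-9,27,105,0,0,0,0],
  ],
)

```text
clock: 28.6
tool_pos: [0.4382, 0.0086, 0.107]
eef_rot: [179.9, 0.0, 109.3]
wrist_force: [0.4, -0.2, 0.3]
grip_width: 0.996
gripper_force: 0.0
```

>>> send_rows(
  targets=[
    [0,0,0,0,0,0,0],
    [0,0,0,0,0,0,1],
    [0,0,0,0,0,0,1],
    [0,0,0,0,0,0,1],
    [0,0,0,0,0,0,1],
  ],
  newtons=15,
)

```text
clock: 29.02
tool_pos: [0.4377, 0.0082, 0.1092]
eef_rot: [179.9, 0.1, 109.2]
wrist_force: [0.3, -0.1, 0.4]
grip_width: 0.721
gripper_force: 0.0
```

>>> send_rows(
  targets=[
    [0,0,0,0,0,0,1],
    [0,0,0,0,0,0,1],
    [0,0,0,0,0,0,1],
    [0,0,0,0,0,0,1],
    [0,0,0,0,0,0,1],
  ],
)

```text
clock: 29.43
tool_pos: [0.437, 0.0083, 0.1081]
eef_rot: [180.0, 0.0, 109.1]
wrist_force: [-0.1, -1.4, 0.6]
grip_width: 0.342
gripper_force: 0.0
```

>>> send_rows(
  targets=[
    [0,0,0,0,0,0,1],
    [0,0,0,0,0,0,1],
    [0,0,0,0,0,0,1],
  ],
)

```text
clock: 29.68
tool_pos: [0.4376, 0.0085, 0.1081]
eef_rot: [179.9, 0.0, 109.1]
wrist_force: [-0.3, 3.1, -4.6]
grip_width: 0.128
gripper_force: 15.0
```

```bash
python3 - <<'E'
from h import *
o=robot.get_obs(); p=o["tool_pos"]+ZO; print(p,o["wrist_force"],o["grip_width"])
off=p-bar(135); print(off)
plan([(bar(135-4.5*i)+off,109.3,1,1) for i in range(1,21)])
E
```

```text
[0.43761769 0.00850158 0.13192363] [-0.2621501   3.12640391 -4.61233226] 0.12805436681640406
[-4.71925975e-04  9.32483694e-05 -1.46987382e-02]
[[0,10,-9,0,0,-0.003,1],[0,21,-18,0,0,-0.003,1],[0,32,-25,0,0,-0.003,1],[0,44,-32,0,0,-0.003,1],[0,56,-37,0,0,-0.003,1]]
[[0,12,-5,0,0,-0.0,1],[0,25,-9,0,0,-0.0,1],[0,39,-11,0,0,-0.0,1],[0,52,-13,0,0,-0.0,1],[0,66,-13,0,0,-0.0,1]]
[[0,13,0,0,0,-0.0,1],[0,27,2,0,0,-0.0,1],[0,40,4,0,0,-0.0,1],[0,53,8,0,0,-0.0,1],[0,65,13,0,0,-0.0,1]]
[[0,13,5,0,0,-0.0,1],[0,24,12,0,0,-0.0,1],[0,36,19,0,0,-0.0,1],[0,46,28,0,0,-0.0,1],[0,56,37,0,0,-0.0,1]]
```

>>> send_rows(
  targets=[
    [0,10,-9,0,0,0,1],
    [0,21,-18,0,0,0,1],
    [0,32,-25,0,0,0,1],
    [0,44,-32,0,0,0,1],
    [0,56,-37,0,0,0,1],
  ],
)

```text
clock: 30.1
tool_pos: [0.4891, 0.0267, 0.1459]
eef_rot: [-179.8, -0.0, 109.2]
wrist_force: [-6.8, -0.8, 8.1]
grip_width: 0.128
gripper_force: 15.0
```

>>> send_rows(
  targets=[
    [0,12,-5,0,0,0,1],
    [0,25,-9,0,0,0,1],
    [0,39,-11,0,0,0,1],
    [0,52,-13,0,0,0,1],
    [0,66,-13,0,0,0,1],
  ],
)

```text
clock: 30.52
tool_pos: [0.5523, 0.0486, 0.1588]
eef_rot: [-180.0, -0.0, 109.1]
wrist_force: [-4.1, 0.8, 3.7]
grip_width: 0.126
gripper_force: 15.0
```

>>> send_rows(
  targets=[
    [0,13,0,0,0,0,1],
    [0,27,2,0,0,0,1],
    [0,40,4,0,0,0,1],
    [0,53,8,0,0,0,1],
    [0,65,13,0,0,0,1],
  ],
)

```text
clock: 30.93
tool_pos: [0.614, 0.0702, 0.1451]
eef_rot: [-180.0, -0.0, 109.2]
wrist_force: [-0.6, 1.1, 2.6]
grip_width: 0.129
gripper_force: 15.0
```

>>> send_rows(
  targets=[
    [0,13,5,0,0,0,1],
    [0,24,12,0,0,0,1],
    [0,36,19,0,0,0,1],
    [0,46,28,0,0,0,1],
    [0,56,37,0,0,0,1],
  ],
)

```text
clock: 31.35
tool_pos: [0.6672, 0.0886, 0.1073]
eef_rot: [180.0, -0.0, 109.2]
wrist_force: [-2.2, 1.1, 1.0]
grip_width: 0.129
gripper_force: 15.0
```

>>> send_rows(
  targets=[
    [0,1,1,0,0,0,1],
    [0,2,2,0,0,0,1],
    [0,2,2,0,0,0,1],
  ],
)

```text
clock: 31.6
tool_pos: [0.6672, 0.0886, 0.1052]
eef_rot: [-179.7, -0.0, 109.1]
wrist_force: [-8.5, -0.8, 3.4]
grip_width: 0.123
gripper_force: 15.0
```

>>> send_rows(
  targets=[
    [0,2,1,0,0,0,1],
    [0,3,2,0,0,0,1],
    [0,3,2,0,0,0,1],
  ],
)

```text
clock: 31.85
tool_pos: [0.6673, 0.0884, 0.1038]
eef_rot: [-179.3, -0.1, 109.1]
wrist_force: [-24.9, -6.8, 13.8]
grip_width: 0.125
gripper_force: 13.6
```

>>> send_rows(
  targets=[
    [0,-1,-2,0,0,0,0],
    [0,-1,-2,0,0,0,0],
    [0,-1,-2,0,0,0,0],
    [0,-1,-2,0,0,0,0],
    [0,-1,-2,0,0,0,0],
  ],
)

```text
clock: 32.27
tool_pos: [0.6706, 0.0893, 0.1057]
eef_rot: [180.0, 0.0, 109.1]
wrist_force: [-0.1, -0.2, 0.3]
grip_width: 0.478
gripper_force: 0.0
```

>>> send_rows(
  targets=[
    [0,0,0,0,0,0,0],
    [0,0,-20,0,0,0,0],
    [0,0,-55,0,0,0,0],
    [0,0,-90,0,0,0,0],
    [0,0,-120,0,0,0,0],
  ],
)

```text
clock: 32.68
tool_pos: [0.6704, 0.0894, 0.2284]
eef_rot: [179.9, 0.0, 109.1]
wrist_force: [0.2, -0.1, -0.5]
grip_width: 0.856
gripper_force: 0.0
```

>>> send_rows(
  targets=[
    [-38,-10,0,0,0,0,0],
    [-76,-20,0,0,0,0,0],
    [-114,-30,0,0,0,0,0],
    [-152,-40,0,0,0,0,0],
    [-190,-50,0,0,0,0,0],
  ],
)

```text
clock: 33.1
tool_pos: [0.6853, -0.1083, 0.2261]
eef_rot: [180.0, 0.0, 109.2]
wrist_force: [0.3, 0.4, 0.5]
grip_width: 0.998
gripper_force: 0.0
```

>>> send_rows(
  targets=[
    [-20,-35,0,0,0,0,0],
    [-40,-70,0,0,0,0,0],
    [-40,-100,0,0,0,0,0],
    [-40,-100,0,0,0,0,0],
    [-40,-100,0,0,0,0,0],
  ],
)

```text
clock: 33.52
tool_pos: [0.6034, -0.1779, 0.2266]
eef_rot: [180.0, 0.0, 109.0]
wrist_force: [0.4, 0.3, 0.4]
grip_width: 1.001
gripper_force: 0.0
```

```bash
python3 - <<'E'
from h import *
np.set_printoptions(precision=4,suppress=True)
t=cams.capture("top"); s=cams.capture("scene"); cv2.imwrite("pics/t11.png",t); cv2.imwrite("pics/s11.png",s); o=robot.get_obs(); print(o["clock"],o["tool_pos"]+ZO,o["wrist_force"])
t0=cv2.imread("pics/top0.png"); s0=cv2.imread("pics/scene0.png")
for n,a,b,box in(("top",t,t0,(250,145,345,195)),("scene",s,s0,(240,250,330,305))):
    for im in(a,b):
        r=cv2.inRange(im,(0,0,110),(70,70,255)); q=np.zeros_like(r);x0,y0,x1,y1=box;q[y0:y1,x0:x1]=r[y0:y1,x0:x1]; print(n,"bar",cen(q))
m=mask(t,(95,60,60),(125,255,255),(270,165,335,225)); 
c=max(cv2.findContours(m,0,1)[0],key=cv2.contourArea); e=cv2.fitEllipse(cv2.convexHull(c)); print(e,onz("top",e[0],.06),"before (302.9,191.9)")
# bystanders: difference images, boxes of changed areas
d=cv2.absdiff(t,t0).max(2)>60; d=cv2.morphologyEx(d.astype(np.uint8),cv2.MORPH_OPEN,np.ones((3,3)))
k,_,st,_=cv2.connectedComponentsWithStats(d); print([x.tolist() for x in st[1:] if x[4]>25])
a=cv2.resize(t[100:330,210:530],(480,345)); b=cv2.resize(s[170:400,190:403],(320,345)); cv2.imwrite("pics/c11.png",np.hstack([a,b]))
E
```

```text
33.6167 [ 0.6048 -0.1768  0.2501] [ 0.7112 -0.2519 -0.762 ]
top bar (array([294.1893, 165.9645]), 507)
top bar (array([294.5669, 167.    ]), 531)
scene bar (array([285.2549, 279.549 ]), 306)
scene bar (array([286.2899, 278.3062]), 307)
((302.95416259765625, 192.2780303955078), (23.846620559692383, 25.431947708129883), 65.37943267822266) [0.6335 0.0773 0.06  ] before (302.9,191.9)
[[179, 79, 326, 401, 43418], [473, 116, 67, 129, 1718], [444, 122, 13, 16, 116], [447, 139, 74, 31, 1271], [454, 159, 22, 13, 101], [305, 181, 10, 6, 40], [329, 308, 11, 13, 85], [107, 380, 81, 37, 1819], [0, 386, 58, 94, 2861], [99, 395, 10, 8, 55], [52, 411, 13, 11, 115], [102, 410, 8, 5, 30], [178, 443, 64, 37, 634], [333, 454, 42, 26, 434], [241, 466, 21, 14, 134], [325, 472, 17, 8, 72]]
```

```bash
python3 -c "
from workcell import robot
print(robot.hand_in())"
```

```text
the job is handed in; nothing more can be done
None
```

The job is handed in at about 34 s: the guard was pulled fully down, and the pump stands within about 1 mm of the pad's centre with its plug about 1° off the contact line. The guard was then pushed shut against its stop, the last picture shows the pump still in place, and the arm never went near the other things, though I didn't re-measure them.

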